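# Pack the supply tub and snap its lid shut

### The job

Stand every white-and-green supply carton upright in the blue tub, in one row down its middle, side by side with their thin (40 mm) way along the row (slide the orange divider back to make room), then gently feel the divider forward until it holds the row snug, with no gaps, against the end wall opposite it, without crushing the cartons. Then swing the lid shut and press its front edge down until its orange tab snaps behind the tub's rim and the lid lies flush; leave everything else on the counter where it is.

Things in the scene. Friction and masses are not known exactly. Their poses are not given: they have to be found in the camera images.
- tub: Fixed open tub, slate blue, outside 130 (x) by 320 (y) by 75 mm high; origin under its centre on the counter, x to its hinge side (away from the robot), y along its length. Walls and floor 5 mm; inside 120 by 310 mm. The end wall at -y (inner face y = -155 mm) is the stop end of the row. On the floor two round ribs along y, 10 mm high, leave a middle channel 68 mm wide for the cartons.
- divider (a joint): Orange upright plate in the tub, 112 (x) by 12 (y) by 55 mm high, top 62 mm above the counter, sliding along the tub's y; value in m: 0 fully back (+y end), growing as it goes towards the stop end (-y), to 0.15. Clear room between the stop end and its face = 0.240 m minus the value; behind it there is 58 mm plus the value. It is stiff (about 4 N) and stays where it is left; push it on either face near the middle, e.g. with closed fingers let down into the tub.
- divider_face (a point): Centre of the divider's face towards the cartons (-y face), 35 mm above the counter; axes as the tub's.
- lid (a joint): Lid of the tub, pale teal plate 130 by 320 by 5 mm, on a hinge along the tub's rear (+x) rim; rad: 0 shut, 1.57 upright, starts leaning back at 1.75 to 1.95 (stop at 2.1). Slow, damped hinge with slight friction: pulled over towards the front to about 0.8 rad or less it sinks by itself within a few seconds until its tab lies on the rim, at about 0.15 rad; from there about 5 to 12 N down on its front edge snaps it shut.
- lid_hinge (a point): Middle of the lid's hinge line, 75 mm above the counter, 65 mm to +x of the tub's origin; its y axis is the hinge line; its axes turn with the lid: -x points along the lid to its front edge, z out of the lid's upper (outer) face.
- lid_lip (a point): Middle of the orange thumb lip, 22 by 70 by 6 mm, that stands out from the middle of the lid's front edge, 140 mm from the hinge line; shut it is 79 mm above the counter.
- tab (a joint): Orange spring tab, 60 mm wide, hanging 21 mm under the lid's front edge at its middle; it snaps under the 8 mm round rim bead along the top of the tub's front (-x) wall, which stands 4 mm into the tub; value in m: about 0 when free or seated behind the rim, up to 0.004 while its sloping nose is pushed inward, against its spring, by the rim bead.
- place1 (a point): Place 1 of the row when it is snug, counted from the stop end: where a carton's centre then is, on the tub's middle line, 35 mm above the counter.
- place2 (a point): Place 2 of the row when it is snug, counted from the stop end: where a carton's centre then is, on the tub's middle line, 35 mm above the counter.
- place3 (a point): Place 3 of the row when it is snug, counted from the stop end: where a carton's centre then is, on the tub's middle line, 35 mm above the counter.
- place4 (a point): Place 4 of the row when it is snug, counted from the stop end: where a carton's centre then is, on the tub's middle line, 35 mm above the counter.
- place5 (a point): Place 5 of the row when it is snug, counted from the stop end: where a carton's centre then is, on the tub's middle line, 35 mm above the counter.
- carton1_mid (a point): Supply carton (may be absent), white with a green band round it, 56 (its x) by 40 (its y, the thin way) by 60 mm high, 60 to 190 g, crushed by more than 70 N; this point is its centre, 30 mm above its underside; z up when it stands as at the start.
- carton2_mid (a point): Supply carton (may be absent), white with a green band round it, 56 (its x) by 40 (its y, the thin way) by 60 mm high, 60 to 190 g, crushed by more than 70 N; this point is its centre, 30 mm above its underside; z up when it stands as at the start.
- carton3_mid (a point): Supply carton (may be absent), white with a green band round it, 56 (its x) by 40 (its y, the thin way) by 60 mm high, 60 to 190 g, crushed by more than 70 N; this point is its centre, 30 mm above its underside; z up when it stands as at the start.
- carton4_mid (a point): Supply carton (may be absent), white with a green band round it, 56 (its x) by 40 (its y, the thin way) by 60 mm high, 60 to 190 g, crushed by more than 70 N; this point is its centre, 30 mm above its underside; z up when it stands as at the start.
- carton5_mid (a point): Supply carton (may be absent), white with a green band round it, 56 (its x) by 40 (its y, the thin way) by 60 mm high, 60 to 190 g, crushed by more than 70 N; this point is its centre, 30 mm above its underside; z up when it stands as at the start.
- jar: Bystander, leave alone: white jar, blue lid, 56 mm across, 85 mm high, may stand among the cartons; origin under its centre.
- tape: Bystander, leave alone: tan tape roll lying flat, 70 mm across, 25 mm high; origin under its centre.
- labels: Bystander, leave alone: flat yellow label box, 45 by 100 by 20 mm, in front of the tub; origin under its centre.
There are look-alikes about, which are no part of the job. Leave any red look-alike of the part that bears carton3_mid alone. What is shaped like the part that bears carton1_mid but red is not meant.

How it is judged:
By the outcome, as a careful person would: the job done as asked, in the order asked, and still so for the second after the job is handed in, with the robot touching nothing.
Of carton1, carton2, carton3, carton4, carton5 only 3 to 5 are there at a start; the rules pass over those that are not, and their reading is None.
At some moment in a run one of carton1, carton2, carton3, carton4, carton5 may be knocked a few centimetres aside while the robot is not near it.
Once in a run the grip may slacken for a moment while it holds something.
It also fails if it takes over 210 s, if anything falls off the work surface, if the arm or the gripper's body presses on something with over 40 N, if the wrist force passes 120 N, or if a joint passes its speed limit or range.

### The arm

A 6-joint arm with a two-finger parallel gripper is mounted at the origin on the work surface. World frame = base frame: x ahead of the robot, y to its left, z up, the work surface at z = 0. Lengths are in mm, angles in rad, forces in N, time in s.
With the tool pointing down it reaches from about 400 to 925 mm from the base axis. Payload 12.5 kg.
Tool frame: the origin (TCP) lies midway between the tips of the shut fingers; the grasp point (between the pads) lies 19 mm behind it; x points along the fingers, y is the direction in which the jaws open and shut, and the axes are right-handed (so a half turn about x gives the same grasp; the last joint's range is limited). The gripper opens to 95 mm and grips with 3 to 60 N. Pads are 20 mm wide; open, the fingers measure 119 mm over their backs; the gripper's body (75 mm by 180 mm) begins 59 mm behind the grasp point.
Start: joints at [-1.243, 0.491, 1.559, -0, 1.092, -0.106], TCP at [262.725, -567.117, 214.661] pointing down, gripper open.
Joint ranges: [-3.1, 3.1], [-0.84, 2.19], [0.05, 2.79], [-1.13, 4.28], [0.06, 2.93], [-2.69, 2.69]. Speed limits (rad/s): [2.22, 2.22, 2.79, 3.14, 3.14, 3.14].

### API

Orientations are given as [roll, pitch, yaw] about the fixed x, y, z axes, in that order (R = Rz(yaw) Ry(pitch) Rx(roll)).
In Python, from cell import sensors, read_camera, get_calibration, order gives the robot as it stands. The module is installed in compiled form; this text tells all that it offers.
- The arm moves only by the tool servo_tool, never from a script. Its argument "steps" is text: rows parted by semicolons, each of 7 numbers parted by spaces: the shift along the tool's x, y, z in mm, then the turn, a rotation vector about the tool's x, y, z in rad, then the finger opening in mm, from 0 to 95.1. A call has exactly 8 rows; each row shifts and turns the pose as measured when the row begins, along the tool's axes as they then stand; what a row does not reach is not made up. A row lasts 1/10 s, in which the tool goes at most 50 mm and 8.59 degrees, less where a joint would pass 70% of its speed; a pose out of reach is approached as far as the arm can. A call is refused whole if a number of a shift passes 50 or a number of a turn 0.15, either way. A call with a gripper value outside its range is refused whole. The fingers move at their own pace and stop on an object; the grip force is fixed at half the most. Time passes only in rows, so rows that do not move let the fingers close, or fill a call up. It gives the time, the measured TCP pose, the force and the opening at its end, in the units of the state.
- sensors.state(): the state, without advancing time (a new reading comes with each control period).
- read_camera(name): name is "scene" or "top" or "wrist"; returns (picture, depth): 400x640x3 uint8, blue, green, red; 400x640 float32, mm along the optical axis (not along the pixel's ray), 0 where there is no reading.
- get_calibration(name): a dict with "mtx" (3x3 intrinsics, pixels), "R" (3x3) and "t" (3): a world point X has camera coordinates R X + t. Camera axes: x right, y down, z forward; pixel columns grow to the right and rows downward; lengths in mm; the calibration is good to about 2 mm. The wrist camera is an equidistant fisheye: a pixel r from the principal point sees the ray r / f radians off the axis. A picture is of the moment at which its call begins: read the wrist's pose just before it. get_calibration takes no time and is no camera call; for the wrist camera it gives the pose at the moment of the call.
- order.job_done(): hands the job in, once; it reports no verdict.
The state is a dict: "t": time; "joints": joint angles; "qvel": joint speeds; "tau": joint torques, N m; "eef_pos": TCP position; "tcp_rot": TCP orientation; "ft_force": force on the tool from outside, world axes, zero at the start; "moment": the same for the moment, N m; "opening": opening from 0.0 (shut) to 1.0 (fully open).
Only numpy, scipy, OpenCV 4.12 (cv2) and the standard library are available. Lean on these libraries where they do the work, as an engineer would, in place of code of your own. Each camera call takes 0.05 s, during which the arm holds its last target.

## Working session

There is one attempt and no reset: what is moved stays moved. The work goes in short steps, Python scripts to look and compute and a tool call to move; the robot and the scene stay as the last step left them, time stands still between calls to the robot, and variables do not carry over. Pictures are saved under pics/ and viewed, and the job is handed in when it is done.

Besides the shell and the picture viewer there is one more tool, called after "Request:" as name(argument=value, ...) on one line, values as JSON. servo_tool: Moves the arm, as the interface text tells. Its arguments: {"type":"object","properties":{"steps":{"type":"string"}},"required":["steps"]}

```bash
mkdir -p pics; python3 - <<'E'
from cell import sensors, read_camera, get_calibration
import cv2,numpy as np
print(sensors.state())
for n in ("scene","top","wrist"):
    p,d=read_camera(n); cv2.imwrite(f"pics/{n}0.png",p); np.save(f"{n}0.npy",d)
    c=get_calibration(n); print(n,np.round(c["mtx"],1).tolist(),np.round(c["R"],3).tolist(),np.round(c["t"],1))
E
```

```text
{'t': 0.0, 'joints': array([-1.24257763e+00,  4.91545246e-01,  1.55943894e+00,  1.56215902e-05,
        1.09169435e+00, -1.05586467e-01]), 'qvel': array([-2.30330419e-03, -1.66189128e-04, -1.35670155e-04, -9.53212220e-05,
        3.69525731e-05,  1.11731901e-03]), 'tau': array([-2.10524745e-04, -6.12646437e+01, -2.58189046e+01,  6.91958028e-02,
        4.81638929e-02, -8.73922477e-05]), 'eef_pos': array([ 262.65894417, -566.86762678,  214.07425816]), 'tcp_rot': array([-1.68914117,  1.56971035,  1.88624944]), 'ft_force': array([ 0.10733993,  1.67685767, -0.67639597]), 'moment': array([-0.00788788,  0.04150076,  0.01737792]), 'opening': 0.9976075225981016}
scene [[490.6, 0.0, 319.8], [0.0, 490.6, 198.8], [0.0, 0.0, 1.0]] [[-0.387, 0.922, 0.006], [0.615, 0.263, -0.743], [-0.687, -0.284, -0.669]] [ 218.2 -254.4 1838.6]
top [[361.8, 0.0, 324.5], [0.0, 361.8, 198.3], [0.0, 0.0, 1.0]] [[0.024, -0.999, 0.022], [-0.991, -0.027, -0.13], [0.131, -0.018, -0.991]] [ -77.3  516.7 1254.4]
wrist [[309.7, 0.0, 314.1], [0.0, 309.7, 201.2], [0.0, 0.0, 1.0]] [[0.42, -0.908, -0.001], [-0.881, -0.408, 0.24], [-0.218, -0.1, -0.971]] [-625.3  -27.5  389.1]
```

View pics/scene0.png

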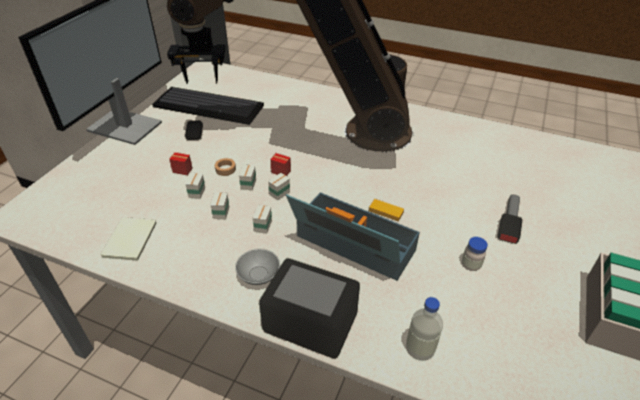

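View pics/top0.png

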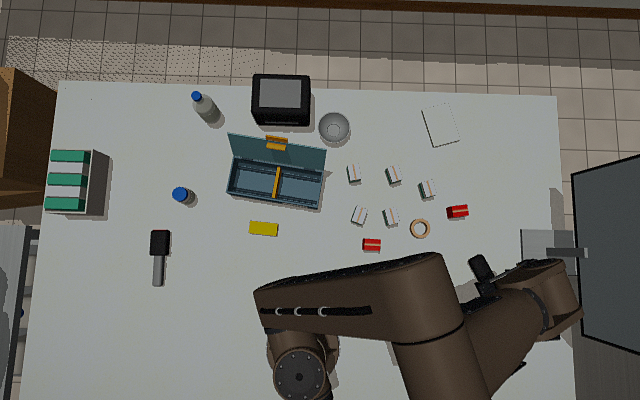

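View pics/wrist0.png

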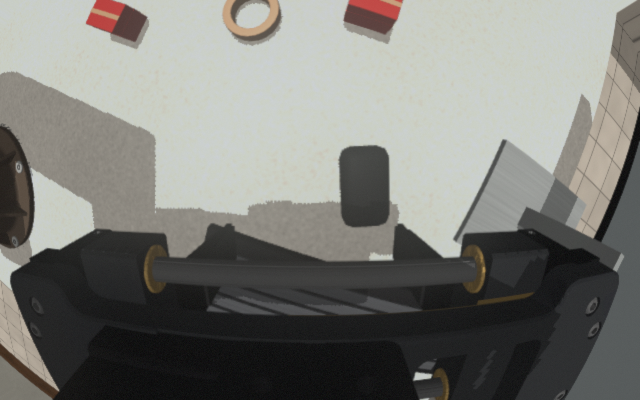

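```bash
cat > h.py <<'E'
from cell import sensors, read_camera, get_calibration, order
import cv2,numpy as np
from scipy.spatial.transform import Rotation as Ro
np.set_printoptions(suppress=True,precision=2)
def cloud(d,c):
    h,w=d.shape; u,v=np.meshgrid(np.arange(w),np.arange(h)); m=c["mtx"]
    X=np.stack([(u-m[0,2])/m[0,0]*d,(v-m[1,2])/m[1,1]*d,d],-1)
    return (X-c["t"])@c["R"]
def ray(uv,z,c):
    m=c["mtx"]; r=c["R"].T@np.array([(uv[0]-m[0,2])/m[0,0],(uv[1]-m[1,2])/m[1,1],1.]); o=-c["R"].T@c["t"]
    return o+r*(z-o[2])/r[2]
def proj(X,c):
    p=c["mtx"]@(c["R"]@np.asarray(X,float)+c["t"]); return p[:2]/p[2]
def tool():
    s=sensors.state(); r=s["tcp_rot"]; return s["eef_pos"],Ro.from_euler("xyz",r).as_matrix(),s
def plan(target,yaw=None):
    # yaw: direction (rad) of tool y (jaw) in world, tool down
    p,R,s=tool(); dl=R.T@(np.asarray(target)-p)
    print("tcp",p,"toolY",R[:,1],"toolZ",R[:,2],"shift",dl,"J6",s["joints"][5].round(3),"op",round(s["opening"]*95.1,1),"t",s["t"],"F",s["ft_force"])
    if yaw is not None:
        cur=np.arctan2(R[1,1],R[0,1]); e=(yaw-cur+np.pi/2)%np.pi-np.pi/2
        T=np.column_stack([[0,0,-1],[np.cos(cur+e),np.sin(cur+e),0],np.cross([0,0,-1],[np.cos(cur+e),np.sin(cur+e),0])])
        print("rotvec",Ro.from_matrix(R.T@T).as_rotvec())
    else: print("tool x",R[:,0])
E
python3 - <<'E'
from h import *
c=get_calibration("top"); im=cv2.imread("pics/top0.png"); d=np.load("top0.npy")
cv2.imwrite("pics/crop0.png",cv2.resize(im[120:260,220:480],None,fx=3,fy=3,interpolation=cv2.INTER_NEAREST))
X=cloud(d,c); print("table z",np.median(X[150:250,150:220,2]), X[230:240,420:440,2].std())
# high blobs
m=((X[...,2]>45)&(X[...,2]<75)&(X[...,0]>250)).astype(np.uint8)
n,l,st,ce=cv2.connectedComponentsWithStats(m)
for i in range(1,n):
    if st[i,4]>30: 
        P=X[l==i]; r=cv2.minAreaRect(P[:,:2].astype(np.float32)); print(ce[i],st[i,4],np.median(P,0),r, im[l==i].mean(0))
E
```

```text
table z 0.19229857849254264 92.77965791527312
[210.9 114.7] 77 [799.7  345.03  60.35] ((810.468505859375, 351.9064025878906), (29.391937255859375, 68.53401184082031), 42.05819320678711) [59.58 67.75 66.79]
[282.26 121.44] 167 [788.96  95.13  58.06] ((790.661865234375, 96.1384048461914), (14.132737159729004, 195.97174072265625), 3.0705437660217285) [19.83 19.19 19.29]
[ 96.11 183.17] 340 [546.23 728.54  59.88] ((548.739013671875, 728.9019775390625), (8.649685859680176, 220.19906616210938), 89.48375701904297) [49.04 52.56 56.29]
[272.71 179.11] 576 [596.42 107.63  63.81] ((569.1480102539062, 111.75797271728516), (320.9892578125, 135.30101013183594), 81.49930572509766) [50.12 63.66 61.54]
[353.78 172.02] 188 [ 611.77 -165.49   59.44] ((612.6326904296875, -165.2362060546875), (56.01513671875, 39.62330627441406), 11.022500038146973) [147.29 148.48 149.57]
[394.29 173.44] 195 [ 611.69 -308.24   59.09] ((611.8352661132812, -309.0682067871094), (56.64370346069336, 41.534278869628906), 19.1617488861084) [141.99 143.97 145.48]
[428.27 188.38] 195 [ 560.87 -428.59   58.82] ((561.49169921875, -4
[... 575 characters left out ...]
4.68  33.1  144.15]
[359.04 214.84] 192 [ 460.14 -185.02   59.21] ((460.9153747558594, -185.67185974121094), (39.777828216552734, 56.29694366455078), 70.7753677368164) [151.04 152.05 152.58]
[391.39 215.79] 194 [ 459.6  -297.24   59.56] ((460.6288146972656, -299.57830810546875), (54.777801513671875, 41.59470748901367), 15.323649406433105) [147.93 149.25 150.65]
[371.91 244.29] 191 [ 360.59 -231.11   59.25] ((359.2964172363281, -231.19627380371094), (37.743988037109375, 56.07667922973633), 1.349508285522461) [ 33.72  43.25 155.55]
[554.63 252.08] 52 [ 348.48 -866.62   59.96] ((348.57080078125, -867.235107421875), (27.879600524902344, 7.732986927032471), 1.5645561218261719) [49.73 50.54 48.62]
```

View pics/crop0.png

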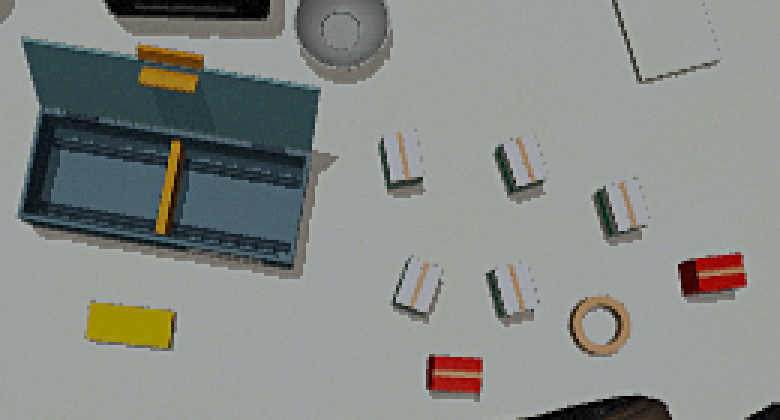

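```bash
python3 - <<'E'
from h import *
c=get_calibration("top"); im=cv2.imread("pics/top0.png"); d=np.load("top0.npy")
X=cloud(d,c)
w=get_calibration("wrist"); p,R,s=tool(); print("cam in tool",R.T@(-w["R"].T@w["t"]-p), "cam axes in tool\n",R.T@w["R"].T)
sub=X[130:215,215:335]
m=(abs(sub[...,2]-75)<3); P=sub[m]
yw=np.radians(-8.5)
for it in range(3):
    ex=np.array([np.cos(yw),np.sin(yw)]); ey=np.array([-ex[1],ex[0]]); o=np.array([569,112.])
    a=(P[:,:2]-o)@ex; b=(P[:,:2]-o)@ey
    f=(a<-50)
    k=np.polyfit(b[f],a[f],1); print(k, f.sum()); yw+=np.arctan(-k[0]); 
print(np.degrees(yw))
f=a<-50; print("front a",np.percentile(a[f],[0,5,50,95,100]))
print("b range front",b[f].min(),b[f].max())
for s_ in (-1,1):
    g=(s_*b>145)&(abs(a)<50); print("end",np.percentile(b[g],[0,5,50,95,100]),g.sum())
print("rear",np.percentile(a[a>50],[0,5,50,95,100]))
hsv=cv2.cvtColor(im,cv2.COLOR_BGR2HSV)
o_=cv2.inRange(hsv,(8,150,80),(24,255,255))[130:215,215:335]>0
Q=sub[o_&(abs(sub[...,2]-62)<4)]; a=(Q[:,:2]-o)@ex; b=(Q[:,:2]-o)@ey
print("div a",a.min(),a.max(),np.median(a),"b",np.percentile(b,[0,10,50,90,100]),len(Q), np.median(Q[:,2]))
# lid lip
Q=sub[o_&(sub[...,2]>120)]; print("lip",np.median(Q,0))
L=sub[(sub[...,2]>90)&~o_]; aa=(L[:,:2]-o)@ex; k=np.polyfit(L[:,2]-75,aa,1); print("lid",k, np.pi/2+np.arctan(k[0]), L[:,2].max())
m=((X[...,2]>45)&(X[...,2]<75)&(X[...,0]>250)).astype(np.uint8)
n,l,st,ce=cv2.connectedComponentsWithStats(m)
for i in range(1,n):
    if 150<st[i,4]<230 and ce[i][0]>340:
        P=X[l==i]; r=cv2.minAreaRect(P[:,:2].astype(np.float32)); B=cv2.boxPoints(r); e1=B[1]-B[0]; e2=B[2]-B[1]
        sh=e1 if np.linalg.norm(e1)<np.linalg.norm(e2) else e2; sh=sh*np.sign(sh[1]); print(np.round(ce[i]),r[0],"thin axis deg",np.degrees(np.arctan2(sh[1],sh[0])))
E
```

```text
cam in tool [-169.66    0.61  -66.4 ] cam axes in tool
 [[-0.   -0.24  0.97]
 [ 1.   -0.    0.  ]
 [ 0.    0.97  0.24]]
[ -0.01 -61.86] 190
[ -0.   -61.81] 191
[ -0.   -61.81] 191
-8.119542146098922
front a [-66.32 -65.79 -62.09 -57.75 -50.99]
b range front -161.02112456326202 159.55891284456814
end [-160.97 -160.76 -158.57 -156.22 -156.04] 38
end [152.94 153.83 156.24 158.65 159.33] 37
rear [52.5  57.7  61.81 65.8  68.  ]
div a -54.540001679550095 54.66956147127452 -1.1034439917339445 b [-8.64 -7.42 -2.75  1.39  2.56] 84 61.00893329338284
lip [671.17  96.16 198.49]
lid [ -0.22 104.68] 1.353948179984927 1312.3931833038714
[354. 172.] (612.6326904296875, -165.2362060546875) thin axis deg 101.02257
[394. 173.] (611.8352661132812, -309.0682067871094) thin axis deg 109.16176
[428. 188.] (561.49169921875, -430.81201171875) thin axis deg 106.09603
[459. 211.] (484.8157653808594, -538.7852172851562) thin axis deg 8.563757
[359. 215.] (460.9153747558594, -185.67185974121094) thin axis deg 70.775314
[391. 216.] (460.6288146972656, -299.57830810546875) thin axis deg 105.32368
[372. 244.] (359.2964172363281, -231.19627380371094) thin axis deg 1.3495088
```

```bash
cat >> h.py <<'E'
TY=np.radians(-8.12); TO=np.array([568.7,111.0])
EX=np.array([np.cos(TY),np.sin(TY)]); EY=np.array([-EX[1],EX[0]])
def W(a,b,z): return np.append(TO+a*EX+b*EY,z)
def TB(p): return np.array([(p[:2]-TO)@EX,(p[:2]-TO)@EY,p[2]])
def go(a,b,z): 
    t=W(a,b,z); print("target",t); plan(t,np.radians(81.88)); print("tub coords",TB(tool()[0]))
E
python3 -c "
from h import *
go(0,-35,214)"
```

```text
target [563.76  76.35 214.  ]
tcp [ 262.66 -566.93  214.2 ] toolY [ 0.42 -0.91 -0.  ] toolZ [-0.91 -0.42 -0.  ] shift [   0.65 -457.16 -543.58] J6 -0.106 op 95.1 t 0.15 F [-0.22  0.85 -0.09]
rotvec [0.58 0.   0.  ]
tub coords [-207.22 -714.36  214.2 ]
```

Request:
servo_tool(steps="0 0 0 -0.15 0 0 0;0 0 0 -0.15 0 0 0;0 0 0 -0.15 0 0 0;0 0 0 -0.15 0 0 0;0 0 0 -0.15 0 0 0;0 0 0 -0.15 0 0 0;0 0 0 -0.15 0 0 0;0 0 0 -0.15 0 0 0")

```text
t: 0.95
eef_pos: [262.4, -566.0, 211.9]
tcp_rot: [-2.891, 1.566, 1.891]
ft_force: [-1.4, 0.7, 0.2]
opening: 0.384
```

Request:
servo_tool(steps="0 0 0 -0.15 0 0 0;0 0 0 -0.15 0 0 0;0 0 0 -0.15 0 0 0;0 0 0 -0.15 0 0 0;0 0 0 -0.15 0 0 0;0 0 0 -0.15 0 0 0;0 0 0 -0.15 0 0 0;0 0 0 -0.15 0 0 0")

```text
t: 1.75
eef_pos: [262.0, -565.0, 209.7]
tcp_rot: [2.191, 1.561, 1.889]
ft_force: [-0.8, 0.5, -0.2]
opening: 0.002
```

```bash
python3 -c "
from h import *
go(0,-35,214)"
```

```text
target [563.76  76.35 214.  ]
tcp [ 262.01 -565.    209.72] toolY [0.3  0.95 0.01] toolZ [ 0.95 -0.3  -0.01] shift [  0.66 702.06  97.56] J6 -2.512 op 0.2 t 1.75 F [-0.78  0.54 -0.21]
rotvec [-0.16 -0.   -0.01]
tub coords [-208.13 -712.55  209.72]
```

Request:
servo_tool(steps="-1 50 7 0 0 0 0;-1 50 7 0 0 0 0;-1 50 7 0 0 0 0;-1 50 7 0 0 0 0;-1 50 7 0 0 0 0;-1 50 7 0 0 0 0;-1 50 7 -0.08 0 0 0;-1 50 7 -0.08 0 0 0")

```text
t: 2.55
eef_pos: [425.7, -201.0, 218.2]
tcp_rot: [2.06, 1.56, 1.921]
ft_force: [0.1, -0.7, -0.1]
opening: 0.004
```

```bash
python3 -c "
from h import *
go(0,-35,214)"
```

```text
target [563.76  76.35 214.  ]
tcp [ 425.72 -201.02  218.19] toolY [0.14 0.99 0.01] toolZ [ 0.99 -0.14 -0.01] shift [  6.55 293.78  98.26] J6 -2.022 op 0.4 t 2.55 F [ 0.05 -0.73 -0.06]
rotvec [ 0.   -0.01 -0.01]
tub coords [ -97.48 -329.09  218.19]
```

Request:
servo_tool(steps="0 50 17 0 0 0 0;0 50 17 0 0 0 0;0 50 17 0 0 0 0;0 50 17 0 0 0 0;0 50 17 0 0 0 0;0 40 12 0 0 0 0;50 0 0 0 0 0 0;40 0 0 0 0 0 0")

```text
t: 3.35
eef_pos: [557.7, 70.6, 133.0]
tcp_rot: [1.06, 1.558, 0.931]
ft_force: [0.6, -0.6, -0.9]
opening: 0.003
```

```bash
python3 -c "
from h import *
go(0,-35,35)
p,d=read_camera('wrist');cv2.imwrite('pics/w1.png',p)"
```

```text
target [563.76  76.35  35.  ]
tcp [557.68  70.65 133.  ] toolY [0.13 0.99 0.01] toolZ [ 0.99 -0.13  0.01] shift [98.1   5.31  4.66] J6 -1.448 op 0.3 t 3.35 F [ 0.6  -0.59 -0.87]
rotvec [ 0.01  0.01 -0.01]
tub coords [ -5.21 -41.51 133.  ]
```

View pics/w1.png

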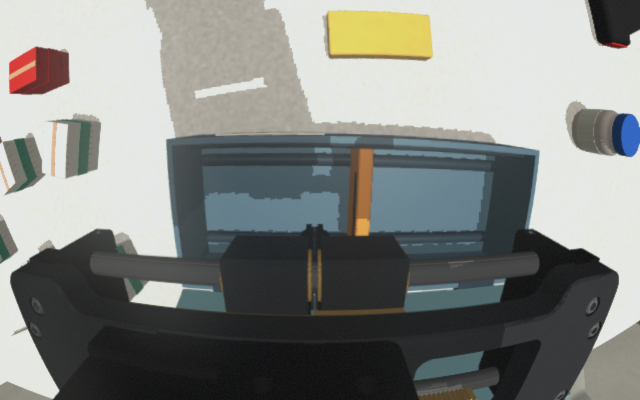

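Request:
servo_tool(steps="40 2 5 0 0 0 0;40 2 0 0 0 0 0;12 0 0 0 0 0 0;0 10 0 0 0 0 0;0 20 0 0 0 0 0;0 25 0 0 0 0 0;0 25 0 0 0 0 0;0 25 0 0 0 0 0")

```text
t: 4.2
eef_pos: [577.2, 178.2, 42.3]
tcp_rot: [1.787, 1.563, 1.653]
ft_force: [-0.2, -9.0, -4.5]
opening: 0.002
```

```bash
python3 -c "
from h import *
go(0,73,35)"
```

```text
target [579.01 183.27  35.  ]
tcp [577.24 178.16  42.28] toolY [0.13 0.99 0.01] toolZ [ 0.99 -0.13 -0.  ] shift [7.32 5.25 1.08] J6 -1.258 op 0.2 t 4.2 F [-0.19 -8.97 -4.49]
rotvec [ 0.01 -0.   -0.01]
tub coords [-1.03 67.69 42.28]
```

Pushing well. A bit more, slowly, to feel the stop.

Request:
servo_tool(steps="0 4 0 0 0 0 0;0 3 0 0 0 0 0;0 3 0 0 0 0 0;0 2 0 0 0 0 0;0 2 0 0 0 0 0;0 0 0 0 0 0 0;0 0 0 0 0 0 0;0 0 0 0 0 0 0")

```text
t: 5.0
eef_pos: [580.4, 188.3, 48.7]
tcp_rot: [1.204, 1.566, 1.068]
ft_force: [-0.4, 0.3, 0.4]
opening: 0.004
```

```bash
python3 -c "
from h import *
go(0,73,35)"
```

```text
target [579.01 183.27  35.  ]
tcp [580.35 188.33  48.72] toolY [0.14 0.99 0.  ] toolZ [ 0.99 -0.14  0.  ] shift [13.7  -5.26 -0.67] J6 -1.235 op 0.4 t 5.0 F [-0.38  0.3   0.39]
rotvec [ 0.01  0.   -0.  ]
tub coords [ 0.61 78.2  48.72]
```

```bash
cat >> h.py <<'E'
CS={"A":(612.6,-165.2,101.0),"B":(611.8,-309.1,109.2),"C":(561.5,-430.8,106.1),"D":(460.9,-185.7,70.8),"E":(460.6,-299.6,105.3)}
def gc(k,z): x,y,a=CS[k]; plan([x,y,z],np.radians(a))
E
python3 -c "
from h import *
gc('A',140)"
```

```text
tcp [580.35 188.33  48.72] toolY [0.14 0.99 0.  ] toolZ [ 0.99 -0.14  0.  ] shift [ -92.68 -345.5    79.96] J6 -1.235 op 0.4 t 5.0 F [-0.38  0.3   0.39]
rotvec [-0.33  0.   -0.  ]
```

Request:
servo_tool(steps="30 -5 0 0 0 0 0;-50 0 0 0 0 0 0;-50 0 0 0 0 0 0;0 0 0 0 0 0 0;0 0 0 0 0 0 0;0 0 0 0 0 0 0;0 0 0 0 0 0 0;0 0 0 0 0 0 0")

```text
t: 5.8
eef_pos: [578.4, 183.1, 109.0]
tcp_rot: [2.915, 1.56, 2.778]
ft_force: [0.5, 1.2, 0.4]
opening: 0.002
```

Request:
servo_tool(steps="-30 -40 0 0 0 0 0;-10 -50 0 0 0 0 0;0 -50 10 0 0 0 80;0 -50 10 0 0 0 80;0 -50 15 0 0 0 80;0 -50 15 -0.11 0 0 80;0 -30 15 -0.11 0 0 80;0 -15 10 -0.11 0 0 80")

```text
t: 6.6
eef_pos: [612.2, -155.3, 144.6]
tcp_rot: [2.673, 1.555, 2.88]
ft_force: [-0.9, 0.8, 0.7]
opening: 0.456
```

```bash
python3 -c "
from h import *
gc('A',140)
p,d=read_camera('top');cv2.imwrite('pics/t2.png',cv2.resize(p[120:260,220:480],None,fx=3,fy=3))
c=get_calibration('top');X=cloud(d,c);hsv=cv2.cvtColor(p,cv2.COLOR_BGR2HSV)
o=(cv2.inRange(hsv,(8,150,80),(24,255,255))>0)&(abs(X[...,2]-62)<4)
Q=[TB(q) for q in X[o]];print(np.percentile(Q,[2,50,98],axis=0))"
```

```text
tcp [ 612.17 -155.31  144.63] toolY [-0.21  0.98  0.01] toolZ [ 0.98  0.21 -0.01] shift [ 4.59 -9.8  -1.56] J6 -2.13 op 43.4 t 6.6 F [-0.94  0.84  0.65]
rotvec [ 0.02 -0.01 -0.01]
[[-51.72  85.28  58.23]
 [ -0.23  90.72  61.7 ]
 [ 51.76  95.93  65.44]]
```

View pics/t2.png

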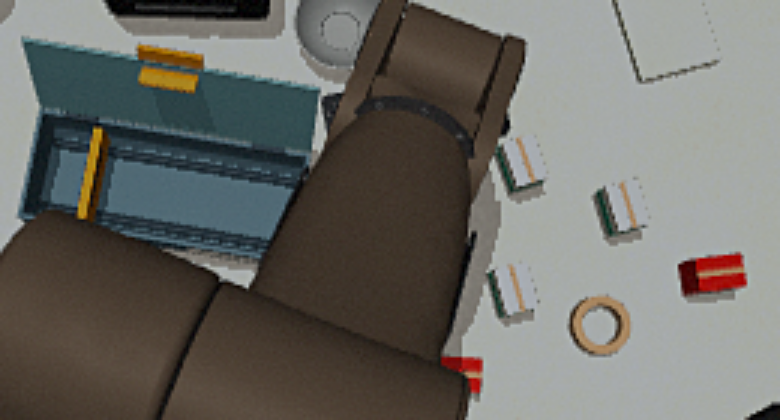

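Request:
servo_tool(steps="0 -10 -1 0.02 0 0 80;0 0 0 0 0 0 80;0 0 0 0 0 0 80;0 0 0 0 0 0 80;0 0 0 0 0 0 80;0 0 0 0 0 0 80;0 0 0 0 0 0 80;0 0 0 0 0 0 80")

```text
t: 7.45
eef_pos: [613.4, -164.3, 143.2]
tcp_rot: [2.677, 1.553, 2.865]
ft_force: [-0.5, -0.0, -0.6]
opening: 0.839
```

```bash
python3 -c "
from h import *
gc('A',140)
gc('A',32)
p,d=read_camera('wrist');cv2.imwrite('pics/w3.png',p)"
```

```text
tcp [ 613.39 -164.31  143.21] toolY [-0.19  0.98  0.01] toolZ [ 0.98  0.19 -0.02] shift [ 3.21 -0.75 -0.89] J6 -2.124 op 79.8 t 7.45 F [-0.52 -0.04 -0.64]
rotvec [-0.   -0.02 -0.01]
tcp [ 613.39 -164.31  143.21] toolY [-0.19  0.98  0.01] toolZ [ 0.98  0.19 -0.02] shift [111.2  -1.6   0.8] J6 -2.124 op 79.8 t 7.45 F [-0.52 -0.04 -0.64]
rotvec [-0.   -0.02 -0.01]
```

View pics/w3.png

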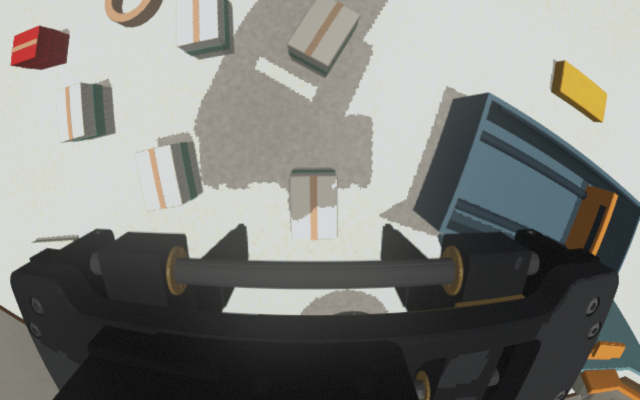

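Request:
servo_tool(steps="40 -1 0 0 -0.02 -0.01 80;40 0 0 0 0 0 80;30 0 0 0 0 0 80;2 0 0 0 0 0 80;0 0 0 0 0 0 0;0 0 0 0 0 0 0;0 0 0 0 0 0 0;0 0 0 0 0 0 0")

```text
t: 8.3
eef_pos: [616.7, -166.3, 34.3]
tcp_rot: [-0.522, 1.555, -0.333]
ft_force: [-0.1, -0.7, 0.5]
opening: 0.56
```

```bash
python3 -c "
from h import *
gc('A',32)"
```

```text
tcp [ 616.7  -166.34   34.3 ] toolY [-0.19  0.98 -0.01] toolZ [0.98 0.19 0.01] shift [ 2.23  1.91 -3.85] J6 -2.127 op 53.2 t 8.3 F [-0.09 -0.66  0.52]
rotvec [-0.    0.01  0.01]
```

Request:
servo_tool(steps="2 0 -4 0 0.01 0.01 0;0 0 0 0 0 0 0;0 0 0 0 0 0 0;0 0 0 0 0 0 0;0 0 0 0 0 0 0;0 0 0 0 0 0 0;0 0 0 0 0 0 0;0 0 0 0 0 0 0")

```text
t: 9.1
eef_pos: [612.8, -167.3, 33.6]
tcp_rot: [0.454, 1.566, 0.643]
ft_force: [0.7, -0.3, -1.2]
opening: 0.419
```

```bash
python3 -c "
from h import *
gc('A',32);go(0,-115,150)"
```

```text
tcp [ 612.81 -167.32   33.59] toolY [-0.19  0.98  0.  ] toolZ [0.98 0.19 0.  ] shift [1.59 2.11 0.18] J6 -2.136 op 39.9 t 9.1 F [ 0.74 -0.34 -1.16]
rotvec [-0.  0. -0.]
target [552.46  -2.85 150.  ]
tcp [ 612.81 -167.32   33.59] toolY [-0.19  0.98  0.  ] toolZ [0.98 0.19 0.  ] shift [-116.17  173.12  -27.9 ] J6 -2.136 op 39.9 t 9.1 F [ 0.74 -0.34 -1.16]
rotvec [ 0.33  0.   -0.  ]
tub coords [  82.98 -269.29   33.59]
```

Request:
servo_tool(steps="-40 0 0 0 0 0 0;-45 0 0 0 0 0 0;-35 10 0 0 0 0 0;0 40 -5 0.06 0 0 0;0 45 -10 0.08 0 0 0;0 40 -10 0.08 0 0 0;0 20 0 0.08 0 0 0;0 10 0 0.03 0 0 0")

```text
t: 9.9
eef_pos: [570.7, -3.0, 158.8]
tcp_rot: [0.826, 1.565, 0.669]
ft_force: [-1.0, -0.3, -1.3]
opening: 0.42
```

```bash
python3 -c "
from h import *
go(0,-115,150);go(0,-115,39)"
```

```text
target [552.46  -2.85 150.  ]
tcp [570.72  -3.   158.77] toolY [0.16 0.99 0.  ] toolZ [ 0.99 -0.16  0.  ] shift [  8.69  -2.75 -18.09] J6 -1.54 op 39.9 t 9.9 F [-1.02 -0.32 -1.34]
rotvec [-0.02  0.   -0.  ]
tub coords [  18.1  -112.57  158.77]
target [552.46  -2.85  39.  ]
tcp [570.72  -3.   158.77] toolY [0.16 0.99 0.  ] toolZ [ 0.99 -0.16  0.  ] shift [119.69  -3.22 -18.53] J6 -1.54 op 39.9 t 9.9 F [-1.02 -0.32 -1.34]
rotvec [-0.02  0.   -0.  ]
tub coords [  18.1  -112.57  158.77]
```

Request:
servo_tool(steps="0 -3 -18 -0.02 0 0 0;0 0 0 0 0 0 0;30 0 0 0 0 0 0;20 0 0 0 0 0 0;0 0 0 0 0 0 0;0 0 0 0 0 0 0;0 0 0 0 0 0 0;0 0 0 0 0 0 0")

```text
t: 10.7
eef_pos: [555.8, -1.7, 110.7]
tcp_rot: [0.399, 1.559, 0.262]
ft_force: [0.9, -0.6, -1.1]
opening: 0.419
```

```bash
python3 -c "
from h import *
go(0,-115,39)
p,d=read_camera('wrist');cv2.imwrite('pics/w4.png',p)"
```

```text
target [552.46  -2.85  39.  ]
tcp [555.76  -1.75 110.65] toolY [0.14 0.99 0.  ] toolZ [ 0.99 -0.14  0.01] shift [71.61 -1.86 -3.87] J6 -1.562 op 39.9 t 10.7 F [ 0.85 -0.6  -1.14]
rotvec [ 0.    0.01 -0.  ]
tub coords [   3.11 -113.44  110.65]
```

View pics/w4.png

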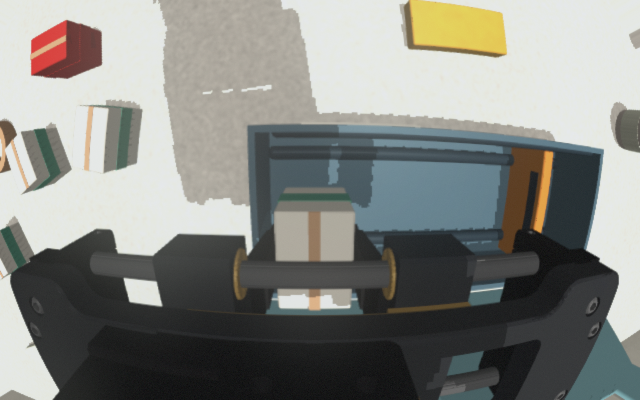

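Request:
servo_tool(steps="20 0 -3 0 0.01 0 0;20 0 -1 0 0 0 0;18 0 -1 0 0 0 0;8 0 0 0 0 0 0;4 0 0 0 0 0 0;0 0 0 0 0 0 0;0 0 0 0 0 0 0;0 0 0 0 0 0 0")

```text
t: 11.55
eef_pos: [554.6, -1.3, 44.0]
tcp_rot: [0.415, 1.56, 0.278]
ft_force: [-0.2, 0.9, -1.4]
opening: 0.416
```

```bash
python3 -c "
from h import *
go(0,-115,39)"
```

```text
target [552.46  -2.85  39.  ]
tcp [554.59  -1.3   43.96] toolY [0.14 0.99 0.  ] toolZ [ 0.99 -0.14  0.01] shift [ 4.93 -1.85 -1.95] J6 -1.563 op 39.5 t 11.55 F [-0.21  0.94 -1.36]
rotvec [ 0.    0.01 -0.  ]
tub coords [   1.9  -113.16   43.96]
```

Request:
servo_tool(steps="5 0 -2 0 0 0 0;2 0 0 0 0 0 0;0 0 0 0 0 0 0;0 0 0 0 0 0 47;0 0 0 0 0 0 47;0 0 0 0 0 0 47;0 0 0 0 0 0 47;0 0 0 0 0 0 47")

```text
t: 12.35
eef_pos: [553.4, -0.9, 38.4]
tcp_rot: [0.326, 1.556, 0.188]
ft_force: [0.6, 0.1, 0.5]
opening: 0.491
```

```bash
python3 -c "
from h import *
go(0,-115,39)
p,d=read_camera('wrist');cv2.imwrite('pics/w5.png',p)"
```

```text
target [552.46  -2.85  39.  ]
tcp [553.43  -0.94  38.4 ] toolY [0.14 0.99 0.  ] toolZ [ 0.99 -0.14  0.01] shift [-0.62 -2.01 -0.7 ] J6 -1.563 op 46.7 t 12.35 F [0.61 0.09 0.55]
rotvec [ 0.    0.01 -0.  ]
tub coords [   0.7  -112.98   38.4 ]
```

View pics/w5.png

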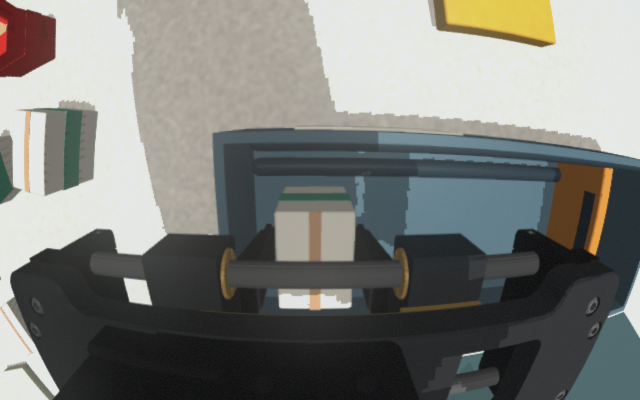

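Request:
servo_tool(steps="-40 0 0 0 0.01 0 47;-10 0 0 0 0 0 47;0 40 0 0 0 0 0;0 8 0 0 0 0 0;0 0 0 0 0 0 0;0 0 0 0 0 0 0;20 0 0 0 0 0 0;20 0 0 0 0 0 0")

```text
t: 13.2
eef_pos: [560.5, 45.8, 50.2]
tcp_rot: [0.644, 1.563, 0.505]
ft_force: [0.7, 0.1, -0.2]
opening: 0.048
```

```bash
python3 -c "
from h import *
go(0,-70,36)"
```

```text
target [558.81  41.7   36.  ]
tcp [560.46  45.8   50.18] toolY [0.14 0.99 0.  ] toolZ [ 0.99 -0.14  0.01] shift [14.16 -4.35 -1.15] J6 -1.476 op 4.6 t 13.2 F [ 0.72  0.08 -0.22]
rotvec [ 0.    0.01 -0.  ]
tub coords [  1.05 -65.71  50.18]
```

Request:
servo_tool(steps="14 0 -1 0 0 0 0;0 -15 0 0 0 0 0;0 -10 0 0 0 0 0;0 -6 0 0 0 0 0;0 -4 0 0 0 0 0;0 -3 0 0 0 0 0;0 -2 0 0 0 0 0;0 0 0 0 0 0 0")

```text
t: 14.0
eef_pos: [553.6, 9.2, 34.0]
tcp_rot: [1.286, 1.553, 1.14]
ft_force: [0.2, -0.4, 0.3]
opening: 0.008
```

```bash
python3 -c "
from h import *
go(0,-106,36)
p,d=read_camera('wrist');cv2.imwrite('pics/w6.png',p)"
```

```text
target [553.73   6.06  36.  ]
tcp [553.58   9.22  33.99] toolY [0.15 0.99 0.02] toolZ [ 0.99 -0.15  0.01] shift [-2.06 -3.07  0.62] J6 -1.56 op 0.8 t 14.0 F [ 0.24 -0.45  0.3 ]
rotvec [-0.    0.01 -0.02]
tub coords [  -0.59 -102.9    33.99]
```

View pics/w6.png

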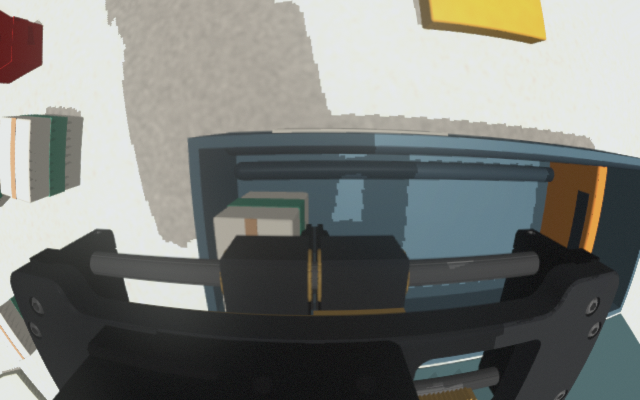

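Request:
servo_tool(steps="-1 -3 0 0 0.01 -0.02 0;0 -2 0 0 0 0 0;0 -2 0 0 0 0 0;0 -1 0 0 0 0 0;0 -1 0 0 0 0 0;0 0 0 0 0 0 0;0 0 0 0 0 0 0;0 0 0 0 0 0 0")

```text
t: 14.85
eef_pos: [553.4, 8.6, 35.8]
tcp_rot: [1.817, 1.561, 1.665]
ft_force: [1.3, 7.8, -4.6]
opening: 0.005
```

```bash
python3 -c "
from h import *
go(0,-106,36)
gc('D',150)"
```

```text
target [553.73   6.06  36.  ]
tcp [553.42   8.62  35.8 ] toolY [0.15 0.99 0.01] toolZ [ 0.99 -0.15 -0.  ] shift [-0.23 -2.48  0.69] J6 -1.541 op 0.5 t 14.85 F [ 1.31  7.84 -4.55]
rotvec [-0.01 -0.   -0.01]
tub coords [  -0.67 -103.51   35.8 ]
tcp [553.42   8.62  35.8 ] toolY [0.15 0.99 0.01] toolZ [ 0.99 -0.15 -0.  ] shift [-115.97 -205.    -62.36] J6 -1.541 op 0.5 t 14.85 F [ 1.31  7.84 -4.55]
rotvec [ 0.18 -0.   -0.01]
```

Request:
servo_tool(steps="-10 3 0 0 0 0 0;-45 0 0 0 0 0 0;-50 0 0 0 0 0 0;-10 -45 -10 0.06 0 0 80;0 -50 -15 0.06 0 0 80;0 -50 -15 0.06 0 0 80;0 -45 -15 0 0 0 80;0 -15 -8 0 0 0 80")

```text
t: 15.65
eef_pos: [442.3, -177.0, 160.6]
tcp_rot: [0.49, 1.563, 0.154]
ft_force: [1.5, 0.6, 0.0]
opening: 0.368
```

```bash
python3 -c "
from h import *
gc('D',140)
gc('D',32)
p,d=read_camera('wrist');cv2.imwrite('pics/w7.png',p)"
```

```text
tcp [ 442.34 -176.98  160.55] toolY [0.33 0.94 0.  ] toolZ [ 0.94 -0.33  0.01] shift [20.68 -2.19 20.25] J6 -1.762 op 35.0 t 15.65 F [1.48 0.56 0.02]
rotvec [-0.    0.01 -0.  ]
tcp [ 442.34 -176.98  160.55] toolY [0.33 0.94 0.  ] toolZ [ 0.94 -0.33  0.01] shift [128.68  -2.58  19.52] J6 -1.762 op 35.0 t 15.65 F [1.48 0.56 0.02]
rotvec [-0.    0.01 -0.  ]
```

View pics/w7.png

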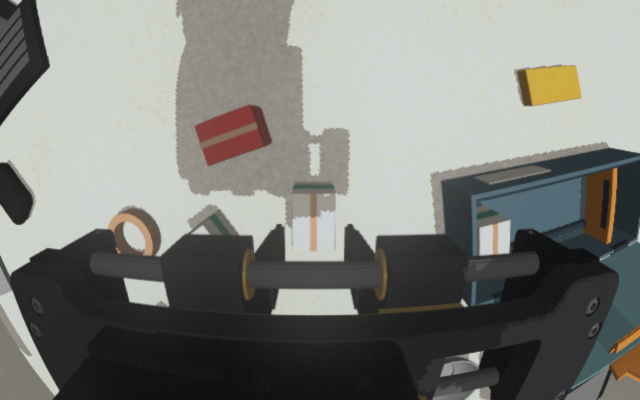

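Request:
servo_tool(steps="0 -2 20 0 0.01 0 75;0 0 0 0 0 0 75;20 0 0 0 0 0 75;30 0 0 0 0 0 75;30 0 0 0 0 0 75;30 0 0 0 0 0 75;18 0 0 0 0 0 75;0 0 0 0 0 0 75")

```text
t: 16.5
eef_pos: [460.1, -186.2, 34.5]
tcp_rot: [0.015, 1.566, -0.323]
ft_force: [-0.2, -0.6, 0.1]
opening: 0.789
```

```bash
python3 -c "
from h import *
gc('D',32)"
```

```text
tcp [ 460.15 -186.18   34.46] toolY [0.33 0.94 0.  ] toolZ [ 0.94 -0.33  0.01] shift [2.46 0.71 0.54] J6 -1.753 op 75.0 t 16.5 F [-0.16 -0.64  0.11]
rotvec [-0.    0.01 -0.  ]
```

Request:
servo_tool(steps="2 0 0 0 0.01 0 0;0 0 0 0 0 0 0;0 0 0 0 0 0 0;0 0 0 0 0 0 0;0 0 0 0 0 0 0;0 0 0 0 0 0 0;0 0 0 0 0 0 0;-20 0 0 0 0 0 0")

```text
t: 17.3
eef_pos: [460.6, -185.7, 55.4]
tcp_rot: [-3.033, 1.567, 2.913]
ft_force: [0.1, -0.5, -1.5]
opening: 0.419
```

```bash
python3 -c "
from h import *
go(0,-75,150)"
```

```text
target [558.11  36.75 150.  ]
tcp [ 460.56 -185.73   55.37] toolY [ 0.33  0.94 -0.  ] toolZ [ 0.94 -0.33 -0.  ] shift [-94.81 242.19  18.06] J6 -1.748 op 39.9 t 17.3 F [ 0.15 -0.52 -1.51]
rotvec [-0.2 -0.   0. ]
tub coords [ -65.15 -309.03   55.37]
```

Request:
servo_tool(steps="-45 0 0 0 0 0 0;-45 5 0 0 0 0 0;-10 45 4 0 0 0 0;0 50 5 0 0 0 0;0 50 5 -0.05 0 0 0;0 50 2 -0.05 0 0 0;0 30 0 -0.05 0 0 0;0 12 0 -0.05 0 0 0")

```text
t: 18.1
eef_pos: [551.9, 43.3, 161.6]
tcp_rot: [2.001, 1.57, 1.864]
ft_force: [0.5, -0.3, -1.8]
opening: 0.417
```

```bash
python3 -c "
from h import *
go(0,-74,110)"
```

```text
target [558.25  37.74 110.  ]
tcp [551.87  43.28 161.57] toolY [0.14 0.99 0.  ] toolZ [ 0.99 -0.14 -0.  ] shift [51.57 -4.66  7.09] J6 -1.476 op 39.7 t 18.1 F [ 0.51 -0.29 -1.8 ]
rotvec [ 0. -0. -0.]
tub coords [ -7.09 -69.42 161.57]
```

Request:
servo_tool(steps="0 -4 7 0 0 0 0;20 0 0 0 0 0 0;30 0 0 0 0 0 0;30 0 0 0 0 0 0;20 0 0 0 0 0 0;10 0 0 0 0 0 0;3 0 0 0 0 0 0;0 0 0 0 0 0 0")

```text
t: 18.9
eef_pos: [560.0, 30.5, 45.5]
tcp_rot: [-0.096, 1.569, -0.238]
ft_force: [-0.2, 0.8, -1.1]
opening: 0.422
```

```bash
python3 -c "
from h import *
go(0,-74,39)
p,d=read_camera('wrist');cv2.imwrite('pics/w8.png',p)"
```

```text
target [558.25  37.74  39.  ]
tcp [560.02  30.47  45.52] toolY [ 0.14  0.99 -0.  ] toolZ [ 0.99 -0.14  0.  ] shift [ 6.51  6.95 -2.79] J6 -1.492 op 40.1 t 18.9 F [-0.22  0.75 -1.07]
rotvec [-0.  0.  0.]
tub coords [  2.78 -80.95  45.52]
```

View pics/w8.png

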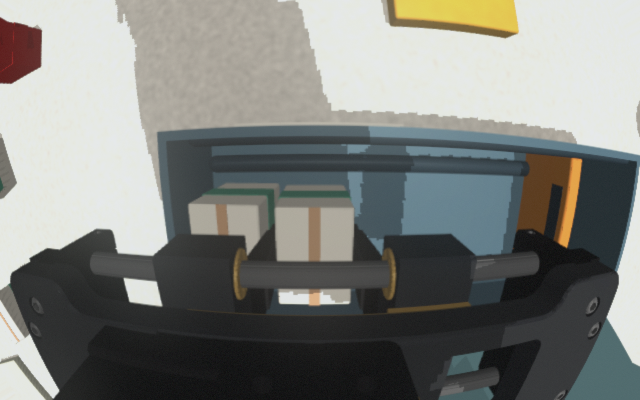

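Request:
servo_tool(steps="0 6 -2 0 0 0 0;5 0 -1 0 0 0 0;2 0 0 0 0 0 0;0 0 0 0 0 0 0;0 0 0 0 0 0 47;0 0 0 0 0 0 47;0 0 0 0 0 0 47;0 0 0 0 0 0 47")

```text
t: 19.75
eef_pos: [559.6, 37.6, 41.9]
tcp_rot: [0.038, 1.563, -0.103]
ft_force: [-0.4, 1.4, -0.6]
opening: 0.491
```

```bash
python3 -c "
from h import *
go(0,-74,39)"
```

```text
target [558.25  37.74  39.  ]
tcp [559.56  37.63  41.89] toolY [0.14 0.99 0.  ] toolZ [ 0.99 -0.14  0.01] shift [ 2.88 -0.08 -1.34] J6 -1.48 op 46.7 t 19.75 F [-0.37  1.39 -0.63]
rotvec [ 0.    0.01 -0.  ]
tub coords [  1.32 -73.92  41.89]
```

Request:
servo_tool(steps="-40 0 0 0 0.01 0 47;-10 10 0 0 0 0 0;0 30 0 0 0 0 0;0 3 0 0 0 0 0;0 0 0 0 0 0 0;0 0 0 0 0 0 0;25 0 0 0 0 0 0;25 0 0 0 0 0 0")

```text
t: 20.55
eef_pos: [566.6, 80.4, 43.8]
tcp_rot: [0.379, 1.568, 0.237]
ft_force: [-0.1, -0.6, 0.1]
opening: 0.014
```

```bash
python3 -c "
from h import *
go(0,-63.5,36)"
```

```text
target [559.73  48.14  36.  ]
tcp [566.61  80.45  43.83] toolY [0.14 0.99 0.  ] toolZ [ 0.99 -0.14  0.  ] shift [  7.8  -32.96  -2.25] J6 -1.404 op 1.3 t 20.55 F [-0.1  -0.57  0.11]
rotvec [-0.  0. -0.]
tub coords [  2.24 -30.54  43.83]
```

Request:
servo_tool(steps="7 -10 -2 0 0 0 0;0 -10 0 0 0 0 0;0 -6 0 0 0 0 0;0 -4 0 0 0 0 0;0 -3 0 0 0 0 0;0 -2 0 0 0 0 0;0 -1 0 0 0 0 0;0 0 0 0 0 0 0")

```text
t: 21.35
eef_pos: [559.0, 48.8, 37.5]
tcp_rot: [1.416, 1.559, 1.268]
ft_force: [-0.1, 1.1, -0.4]
opening: 0.005
```

```bash
python3 -c "
from h import *
go(0,-63.5,36);gc('E',150)"
```

```text
target [559.73  48.14  36.  ]
tcp [558.96  48.8   37.47] toolY [0.15 0.99 0.01] toolZ [ 0.99 -0.15  0.  ] shift [ 1.47 -0.56  0.86] J6 -1.476 op 0.5 t 21.35 F [-0.08  1.12 -0.43]
rotvec [-0.01  0.   -0.01]
tub coords [ -0.86 -62.95  37.47]
tcp [558.96  48.8   37.47] toolY [0.15 0.99 0.01] toolZ [ 0.99 -0.15  0.  ] shift [-116.96 -357.71  -45.66] J6 -1.476 op 0.5 t 21.35 F [-0.08  1.12 -0.43]
rotvec [-0.42  0.   -0.01]
```

Request:
servo_tool(steps="-40 2 0 0 0 0 0;-50 0 0 0 0 0 0;-20 -40 -5 0 0 0 0;0 -50 -6 0 0 0 75;0 -50 -6 0 0 0 75;0 -50 -6 0 0 0 75;0 -50 -6 0 0 0 75;0 -50 -6 0 0 0 75")

```text
t: 22.15
eef_pos: [483.3, -233.0, 156.1]
tcp_rot: [0.469, 1.555, 0.329]
ft_force: [0.5, -0.7, -0.2]
opening: 0.368
```

```bash
python3 -c "
from h import *
gc('E',140)"
```

```text
tcp [ 483.25 -232.95  156.07] toolY [0.14 0.99 0.01] toolZ [ 0.99 -0.14  0.01] shift [ 15.39 -69.27 -13.33] J6 -2.02 op 35.0 t 22.15 F [ 0.46 -0.66 -0.16]
rotvec [-0.41  0.02 -0.  ]
```

Request:
servo_tool(steps="0 -40 -10 -0.14 0.01 0 75;0 -10 0 -0.14 0 0 75;0 0 0 -0.13 0.01 0 75;0 0 0 0 0 0 75;0 0 0 0 0 0 75;0 0 0 0 0 0 75;0 0 0 0 0 0 75;0 0 0 0 0 0 75")

```text
t: 22.95
eef_pos: [463.4, -291.2, 160.3]
tcp_rot: [-1.737, 1.569, -1.472]
ft_force: [0.9, 0.3, -0.6]
opening: 0.789
```

```bash
python3 -c "
from h import *
gc('E',140);gc('E',33)
p,d=read_camera('wrist');cv2.imwrite('pics/w9.png',p)"
```

```text
tcp [ 463.41 -291.21  160.26] toolY [-0.26  0.97 -0.  ] toolZ [ 0.97  0.26 -0.  ] shift [20.28 -7.32 -4.9 ] J6 -2.516 op 75.1 t 22.95 F [ 0.92  0.34 -0.6 ]
rotvec [-0. -0.  0.]
tcp [ 463.41 -291.21  160.26] toolY [-0.26  0.97 -0.  ] toolZ [ 0.97  0.26 -0.  ] shift [127.28  -7.11  -4.86] J6 -2.516 op 75.1 t 22.95 F [ 0.92  0.34 -0.6 ]
rotvec [-0. -0.  0.]
```

View pics/w9.png

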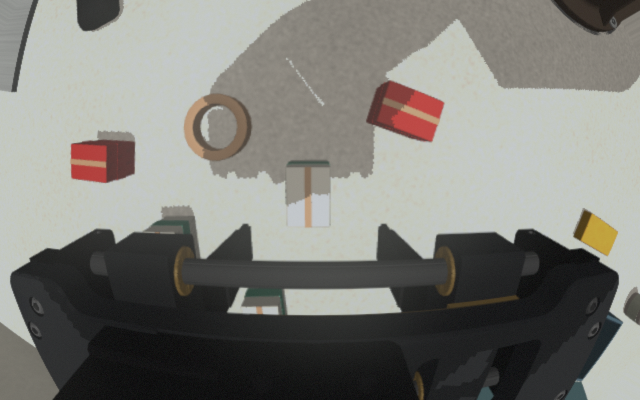

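Request:
servo_tool(steps="20 -7 -5 0 0 0 75;35 0 0 0 0 0 75;35 0 0 0 0 0 75;25 0 0 0 0 0 75;10 0 0 0 0 0 75;2 0 0 0 0 0 75;0 0 0 0 0 0 75;0 0 0 0 0 0 75")

```text
t: 23.8
eef_pos: [463.0, -299.9, 32.1]
tcp_rot: [-1.123, 1.563, -0.859]
ft_force: [-0.1, -0.1, -0.2]
opening: 0.79
```

```bash
python3 -c "
from h import *
gc('E',33)"
```

```text
tcp [ 463.03 -299.92   32.11] toolY [-0.26  0.97 -0.01] toolZ [0.97 0.26 0.  ] shift [-0.9   0.94 -2.26] J6 -2.527 op 75.1 t 23.8 F [-0.13 -0.05 -0.18]
rotvec [-0.    0.    0.01]
```

Request:
servo_tool(steps="-1 1 -2 0 0 0 0;0 0 0 0 0 0 0;0 0 0 0 0 0 0;0 0 0 0 0 0 0;0 0 0 0 0 0 0;0 0 0 0 0 0 0;0 0 0 0 0 0 0;-20 0 0 0 0 0 0")

```text
t: 24.6
eef_pos: [460.5, -299.3, 54.7]
tcp_rot: [-1.102, 1.562, -0.838]
ft_force: [-1.1, -0.2, -2.1]
opening: 0.418
```

```bash
python3 -c "
from h import *
go(0,-34,150)"
```

```text
target [563.9   77.34 150.  ]
tcp [ 460.52 -299.3    54.66] toolY [-0.26  0.97 -0.01] toolZ [0.97 0.26 0.  ] shift [-97.13 335.81 198.57] J6 -2.53 op 39.8 t 24.6 F [-1.13 -0.24 -2.08]
rotvec [0.41 0.01 0.01]
tub coords [ -49.14 -421.46   54.66]
```

Request:
servo_tool(steps="-45 0 0 0.14 0 0 0;-45 0 0 0.14 0 0 0;-10 40 5 0.13 0 0 0;0 50 6 0 0 0 0;0 50 6 0 0 0 0;0 50 6 0 0 0 0;0 50 6 0 0 0 0;0 50 6 0 0 0 0")

```text
t: 25.4
eef_pos: [536.6, -18.8, 159.0]
tcp_rot: [-0.534, 1.558, -0.707]
ft_force: [0.8, -0.4, -0.9]
opening: 0.42
```

```bash
python3 -c "
from h import *
go(0,-34,110)"
```

```text
target [563.9   77.34 110.  ]
tcp [536.62 -18.79 159.  ] toolY [ 0.17  0.99 -0.01] toolZ [ 0.99 -0.17  0.01] shift [48.47 99.7   9.81] J6 -1.547 op 39.9 t 25.4 F [ 0.81 -0.35 -0.88]
rotvec [-0.03  0.01  0.01]
tub coords [ -13.42 -133.02  159.  ]
```

Request:
servo_tool(steps="0 45 6 -0.03 0.01 0.01 0;0 30 6 0 0 0 0;0 8 2 0 0 0 0;0 0 0 0 0 0 0;20 0 0 0 0 0 0;15 0 0 0 0 0 0;0 0 0 0 0 0 0;0 0 0 0 0 0 0")

```text
t: 26.2
eef_pos: [563.4, 66.2, 122.6]
tcp_rot: [1.859, 1.567, 1.722]
ft_force: [-0.5, -0.0, -0.4]
opening: 0.419
```

```bash
python3 -c "
from h import *
go(0,-33,39)"
```

```text
target [564.04  78.33  39.  ]
tcp [563.38  66.2  122.61] toolY [0.14 0.99 0.  ] toolZ [ 0.99 -0.14 -0.  ] shift [83.65 11.84 -0.93] J6 -1.438 op 39.8 t 26.2 F [-0.48 -0.04 -0.4 ]
rotvec [ 0. -0. -0.]
tub coords [  1.06 -45.11 122.61]
```

Request:
servo_tool(steps="0 12 -1 0 0 0 0;0 0 0 0 0 0 0;20 0 0 0 0 0 0;25 0 0 0 0 0 0;20 0 0 0 0 0 0;10 0 0 0 0 0 0;3 0 0 0 0 0 0;0 0 0 0 0 0 0")

```text
t: 27.0
eef_pos: [567.1, 79.1, 47.7]
tcp_rot: [0.513, 1.562, 0.375]
ft_force: [-0.5, -0.2, -0.4]
opening: 0.421
```

```bash
python3 -c "
from h import *
go(0,-33,39)"
```

```text
target [564.04  78.33  39.  ]
tcp [567.08  79.09  47.71] toolY [0.14 0.99 0.  ] toolZ [ 0.99 -0.14  0.01] shift [ 8.68 -1.21 -2.98] J6 -1.415 op 40.1 t 27.0 F [-0.54 -0.25 -0.37]
rotvec [ 0.    0.01 -0.  ]
tub coords [  2.9  -31.82  47.71]
```

Request:
servo_tool(steps="6 0 -3 0 0.01 0 0;4 0 0 0 0 0 0;2 0 0 0 0 0 0;0 0 0 0 0 0 0;0 0 0 0 0 0 47;0 0 0 0 0 0 47;0 0 0 0 0 0 47;0 0 0 0 0 0 47")

```text
t: 27.8
eef_pos: [565.7, 80.3, 42.3]
tcp_rot: [0.955, 1.563, 0.818]
ft_force: [-1.1, -0.6, 1.5]
opening: 0.491
```

```bash
python3 -c "
from h import *
go(0,-33,39)
p,d=read_camera('wrist');cv2.imwrite('pics/w10.png',p)"
```

```text
target [564.04  78.33  39.  ]
tcp [565.7   80.29  42.33] toolY [0.14 0.99 0.01] toolZ [ 0.99 -0.14  0.  ] shift [ 3.31 -2.19 -1.39] J6 -1.418 op 46.7 t 27.8 F [-1.11 -0.64  1.5 ]
rotvec [ 0.    0.   -0.01]
tub coords [  1.37 -30.82  42.33]
```

View pics/w10.png

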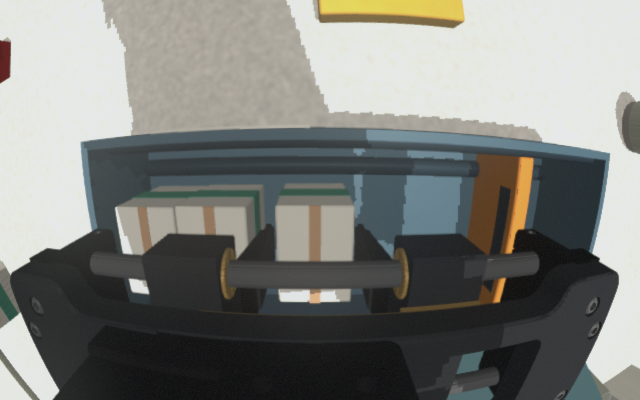

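Request:
servo_tool(steps="-40 0 0 0 0 0 47;-10 10 0 0 0 0 0;0 30 0 0 0 0 0;0 2 0 0 0 0 0;0 0 0 0 0 0 0;0 0 0 0 0 0 0;25 0 0 0 0 0 0;25 0 0 0 0 0 0")

```text
t: 28.65
eef_pos: [572.4, 122.3, 43.9]
tcp_rot: [0.803, 1.561, 0.664]
ft_force: [1.1, -0.6, -1.1]
opening: 0.015
```

```bash
python3 -c "
from h import *
go(0,-23.5,36)"
```

```text
target [565.38  87.74  36.  ]
tcp [572.43 122.32  43.92] toolY [0.14 0.99 0.01] toolZ [ 0.99 -0.14  0.01] shift [  7.66 -35.28  -2.26] J6 -1.344 op 1.4 t 28.65 F [ 1.06 -0.59 -1.08]
rotvec [ 0.    0.01 -0.01]
tub coords [ 2.09 11.73 43.92]
```

Request:
servo_tool(steps="7 -12 -2 0 0 0 0;0 -10 0 0 0 0 0;0 -6 0 0 0 0 0;0 -4 0 0 0 0 0;0 -3 0 0 0 0 0;0 -2 0 0 0 0 0;0 -1 0 0 0 0 0;0 0 0 0 0 0 0")

```text
t: 29.45
eef_pos: [565.2, 88.1, 39.0]
tcp_rot: [1.118, 1.551, 0.974]
ft_force: [0.8, 1.2, -0.6]
opening: 0.004
```

```bash
python3 -c "
from h import *
go(0,-23.5,36);gc('B',150)"
```

```text
target [565.38  87.74  36.  ]
tcp [565.19  88.05  39.02] toolY [0.14 0.99 0.02] toolZ [ 0.99 -0.14  0.01] shift [ 3.01 -0.34  0.21] J6 -1.417 op 0.4 t 29.45 F [ 0.84  1.22 -0.61]
rotvec [-0.    0.01 -0.02]
tub coords [ -0.24 -23.21  39.02]
tcp [565.19  88.05  39.02] toolY [0.14 0.99 0.02] toolZ [ 0.99 -0.14  0.01] shift [-117.02 -384.26  104.27] J6 -1.417 op 0.4 t 29.45 F [ 0.84  1.22 -0.61]
rotvec [-0.48  0.01 -0.02]
```

Request:
servo_tool(steps="-40 2 0 0 0.01 -0.02 0;-50 0 0 0 0 0 0;-20 -40 0 0 0 0 0;0 -50 5 0 0 0 75;0 -50 10 0 0 0 75;0 -50 20 0 0 0 75;0 -50 20 0 0 0 75;0 -50 20 0 0 0 75")

```text
t: 30.25
eef_pos: [594.2, -198.0, 162.8]
tcp_rot: [-0.624, 1.56, -0.762]
ft_force: [0.6, 0.7, 0.5]
opening: 0.366
```

```bash
python3 -c "
from h import *
gc('B',140)"
```

```text
tcp [ 594.25 -198.    162.8 ] toolY [ 0.14  0.99 -0.01] toolZ [ 0.99 -0.14  0.01] shift [  23.8  -107.48   32.44] J6 -1.856 op 34.8 t 30.25 F [0.62 0.66 0.47]
rotvec [-0.47  0.01  0.01]
```

Request:
servo_tool(steps="0 -50 18 -0.12 0 0 75;0 -35 0 -0.12 0.01 0.01 75;5 -8 -5 -0.12 0 0 75;5 0 0 -0.11 0 0 75;5 0 0 0 0 0 75;0 0 0 0 0 0 75;0 0 0 0 0 0 75;0 0 0 0 0 0 75")

```text
t: 31.05
eef_pos: [597.3, -302.5, 153.1]
tcp_rot: [-1.228, 1.566, -0.895]
ft_force: [0.1, -0.0, 0.5]
opening: 0.79
```

```bash
python3 -c "
from h import *
gc('B',140);gc('B',33)
p,d=read_camera('wrist');cv2.imwrite('pics/w11.png',p)"
```

```text
tcp [ 597.27 -302.48  153.13] toolY [-0.33  0.95 -0.  ] toolZ [0.95 0.33 0.  ] shift [ 13.2  -10.95  11.55] J6 -2.47 op 75.1 t 31.05 F [ 0.07 -0.04  0.52]
rotvec [-0.  0.  0.]
tcp [ 597.27 -302.48  153.13] toolY [-0.33  0.95 -0.  ] toolZ [0.95 0.33 0.  ] shift [120.2  -10.46  11.37] J6 -2.47 op 75.1 t 31.05 F [ 0.07 -0.04  0.52]
rotvec [-0.  0.  0.]
```

View pics/w11.png

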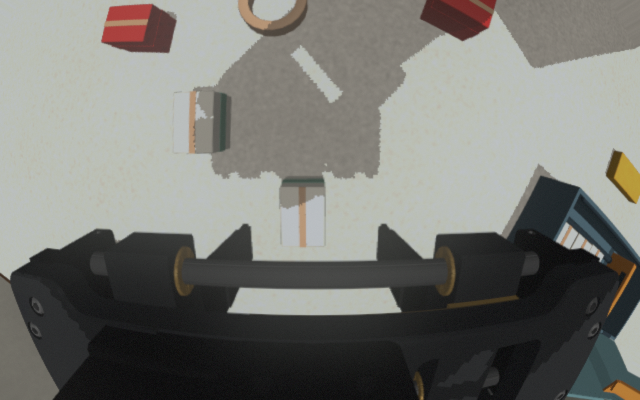

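Request:
servo_tool(steps="10 -10 11 0 0 0 75;35 0 0 0 0 0 75;35 0 0 0 0 0 75;25 0 0 0 0 0 75;10 0 0 0 0 0 75;2 0 0 0 0 0 75;0 0 0 0 0 0 75;0 0 0 0 0 0 75")

```text
t: 31.9
eef_pos: [615.4, -308.0, 38.1]
tcp_rot: [-1.01, 1.557, -0.679]
ft_force: [0.1, 0.2, -0.4]
opening: 0.79
```

```bash
python3 -c "
from h import *
gc('B',33)"
```

```text
tcp [ 615.44 -307.99   38.08] toolY [-0.33  0.95 -0.01] toolZ [0.95 0.33 0.01] shift [ 5.05  0.19 -3.84] J6 -2.46 op 75.2 t 31.9 F [ 0.09  0.16 -0.35]
rotvec [-0.    0.01  0.01]
```

Request:
servo_tool(steps="5 0 -4 0 0.01 0.01 0;0 0 0 0 0 0 0;0 0 0 0 0 0 0;0 0 0 0 0 0 0;0 0 0 0 0 0 0;0 0 0 0 0 0 0;0 0 0 0 0 0 0;-20 0 0 0 0 0 0")

```text
t: 32.7
eef_pos: [611.2, -309.4, 53.8]
tcp_rot: [-3.005, 1.567, -2.674]
ft_force: [0.1, -0.9, -1.3]
opening: 0.414
```

```bash
python3 -c "
from h import *
go(0,7,150)"
```

```text
target [569.69 117.93 150.  ]
tcp [ 611.23 -309.41   53.82] toolY [-0.32  0.95 -0.  ] toolZ [ 0.95  0.32 -0.  ] shift [-96.77 417.6   99.23] J6 -2.463 op 39.4 t 32.7 F [ 0.05 -0.91 -1.32]
rotvec [ 0.47 -0.    0.  ]
tub coords [ 101.49 -410.19   53.82]
```

Request:
servo_tool(steps="-45 0 0 0.12 0 0 0;-45 0 0 0.12 0 0 0;-15 20 -20 0.12 0 0 0;0 45 -20 0.11 0 0 0;0 48 -15 0 0 0 0;0 48 -15 0 0 0 0;0 48 -15 0 0 0 0;0 48 -10 0 0 0 0")

```text
t: 33.5
eef_pos: [545.9, -47.8, 163.6]
tcp_rot: [-1.3, 1.567, -1.468]
ft_force: [0.9, 0.2, -1.8]
opening: 0.415
```

```bash
python3 -c "
from h import *
go(0,7,150)"
```

```text
target [569.69 117.93 150.  ]
tcp [545.91 -47.78 163.58] toolY [ 0.17  0.99 -0.  ] toolZ [ 0.99 -0.17  0.  ] shift [ 12.96 167.4   -4.2 ] J6 -1.606 op 39.5 t 33.5 F [ 0.87  0.17 -1.85]
rotvec [-0.03  0.    0.  ]
tub coords [  -0.14 -160.4   163.58]
```

Request:
servo_tool(steps="0 48 2 -0.03 0 0 0;0 48 0 0 0 0 0;0 35 0 0 0 0 0;0 18 0 0 0 0 0;0 8 0 0 0 0 0;10 0 0 0 0 0 0;10 0 0 0 0 0 0;0 0 0 0 0 0 0")

```text
t: 34.3
eef_pos: [568.7, 117.5, 141.5]
tcp_rot: [-1.445, 1.567, -1.576]
ft_force: [-1.5, 0.0, -1.0]
opening: 0.417
```

```bash
python3 -c "
from h import *
go(0,7,39)"
```

```text
target [569.69 117.93  39.  ]
tcp [568.65 117.53 141.48] toolY [ 0.13  0.99 -0.  ] toolZ [ 0.99 -0.13  0.  ] shift [102.47   0.9    0.93] J6 -1.345 op 39.7 t 34.3 F [-1.47  0.04 -0.98]
rotvec [0.01 0.   0.  ]
tub coords [ -0.97   6.46 141.48]
```

Request:
servo_tool(steps="20 1 0 0 0 0 0;25 0 0 0 0 0 0;25 0 0 0 0 0 0;20 0 0 0 0 0 0;8 0 0 0 0 0 0;2 0 0 0 0 0 0;0 0 0 0 0 0 0;0 0 0 0 0 0 0")

```text
t: 35.1
eef_pos: [571.0, 111.2, 41.3]
tcp_rot: [-0.366, 1.566, -0.508]
ft_force: [0.3, 1.7, -1.9]
opening: 0.42
```

```bash
python3 -c "
from h import *
go(0,7,39)"
```

```text
target [569.69 117.93  39.  ]
tcp [570.97 111.23  41.29] toolY [ 0.14  0.99 -0.  ] toolZ [ 0.99 -0.14  0.  ] shift [ 2.27  6.46 -2.23] J6 -1.346 op 39.9 t 35.1 F [ 0.26  1.73 -1.88]
rotvec [-0.  0.  0.]
tub coords [ 2.21  0.55 41.29]
```

Request:
servo_tool(steps="0 4 -2 0 0 0 0;3 1 0 0 0 0 0;1 0 0 0 0 0 0;0 0 0 0 0 0 47;0 0 0 0 0 0 47;0 0 0 0 0 0 47;0 0 0 0 0 0 47;0 0 0 0 0 0 47")

```text
t: 35.9
eef_pos: [570.5, 115.8, 39.6]
tcp_rot: [-0.244, 1.563, -0.387]
ft_force: [-0.1, 0.3, 0.6]
opening: 0.497
```

```bash
python3 -c "
from h import *
go(0,7,39)"
```

```text
target [569.69 117.93  39.  ]
tcp [570.48 115.78  39.59] toolY [ 0.14  0.99 -0.  ] toolZ [ 0.99 -0.14  0.01] shift [ 0.58  2.02 -1.09] J6 -1.335 op 47.2 t 35.9 F [-0.06  0.31  0.57]
rotvec [-0.    0.01  0.  ]
tub coords [ 1.09  4.98 39.59]
```

Request:
servo_tool(steps="-40 0 0 0 0.01 0 47;-10 10 0 0 0 0 0;0 28 0 0 0 0 0;0 2 0 0 0 0 0;0 0 0 0 0 0 0;0 0 0 0 0 0 0;25 0 0 0 0 0 0;25 0 0 0 0 0 0")

```text
t: 36.7
eef_pos: [576.6, 155.6, 40.8]
tcp_rot: [-2.088, 1.57, -2.232]
ft_force: [0.2, -0.5, -0.2]
opening: 0.012
```

```bash
python3 -c "
from h import *
go(0,16.5,36)"
```

```text
target [571.03 127.33  36.  ]
tcp [576.6  155.64  40.81] toolY [ 0.14  0.99 -0.  ] toolZ [ 0.99 -0.14 -0.  ] shift [  4.84 -28.81  -1.45] J6 -1.273 op 1.2 t 36.7 F [ 0.16 -0.5  -0.24]
rotvec [-0. -0.  0.]
tub coords [ 1.51 45.31 40.81]
```

Request:
servo_tool(steps="5 -9 -1 0 0 0 0;0 -8 0 0 0 0 0;0 -6 0 0 0 0 0;0 -4 0 0 0 0 0;0 -3 0 0 0 0 0;0 -2 0 0 0 0 0;0 -1 0 0 0 0 0;0 0 0 0 0 0 0")

```text
t: 37.5
eef_pos: [571.6, 127.4, 38.9]
tcp_rot: [1.263, 1.559, 1.113]
ft_force: [-0.7, 1.7, -1.0]
opening: 0.006
```

```bash
python3 -c "
from h import *
go(0,16.5,36);gc('C',150)"
```

```text
target [571.03 127.33  36.  ]
tcp [571.61 127.36  38.92] toolY [0.15 0.99 0.01] toolZ [ 0.99 -0.15  0.  ] shift [ 2.92 -0.14 -0.58] J6 -1.333 op 0.6 t 37.5 F [-0.66  1.73 -0.98]
rotvec [-0.01  0.   -0.01]
tub coords [ 0.57 16.6  38.92]
tcp [571.61 127.36  38.92] toolY [0.15 0.99 0.01] toolZ [ 0.99 -0.15  0.  ] shift [-117.27 -552.09   73.62] J6 -1.333 op 0.6 t 37.5 F [-0.66  1.73 -0.98]
rotvec [-0.43  0.01 -0.01]
```

Request:
servo_tool(steps="-40 2 0 0 0 -0.01 0;-50 0 0 0 0 0 0;-20 -40 0 0 0 0 0;0 -50 5 0 0 0 0;0 -50 6 0 0 0 0;0 -50 6 0 0 0 0;0 -50 6 0 0 0 0;0 -50 6 0 0 0 0")

```text
t: 38.3
eef_pos: [557.5, -162.6, 161.2]
tcp_rot: [-0.12, 1.556, -0.262]
ft_force: [0.8, 0.3, -0.7]
opening: 0.005
```

Request:
servo_tool(steps="0 -50 8 0 0 0 75;0 -50 8 0 0 0 75;0 -50 8 0 0 0 75;0 -50 5 -0.11 0 0 75;0 -10 5 -0.11 0 0 75;0 0 0 -0.11 0 0 75;0 0 0 -0.1 0 0 75;0 0 0 0 0 0 75")

```text
t: 39.1
eef_pos: [555.7, -383.4, 169.0]
tcp_rot: [-0.826, 1.547, -0.535]
ft_force: [0.6, 0.7, 0.4]
opening: 0.622
```

```bash
python3 -c "
from h import *
gc('C',140);gc('C',33)
p,d=read_camera('wrist');cv2.imwrite('pics/w12.png',p)"
```

```text
tcp [ 555.73 -383.43  169.04] toolY [-0.29  0.96 -0.02] toolZ [0.96 0.29 0.02] shift [ 29.71 -46.52  -8.55] J6 -2.568 op 59.1 t 39.1 F [0.61 0.72 0.39]
rotvec [0.01 0.02 0.02]
tcp [ 555.73 -383.43  169.04] toolY [-0.29  0.96 -0.02] toolZ [0.96 0.29 0.02] shift [136.69 -44.67 -10.26] J6 -2.568 op 59.1 t 39.1 F [0.61 0.72 0.39]
rotvec [0.01 0.02 0.02]
```

View pics/w12.png

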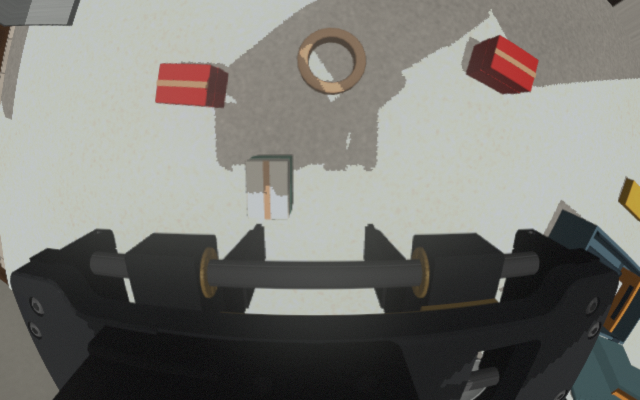

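Request:
servo_tool(steps="0 -30 -9 0.01 0.02 0.02 75;0 -14 0 0 0 0 75;10 0 0 0 0 0 75;10 0 0 0 0 0 75;0 0 0 0 0 0 75;0 0 0 0 0 0 75;0 0 0 0 0 0 75;0 0 0 0 0 0 75")

```text
t: 39.95
eef_pos: [559.0, -425.3, 148.8]
tcp_rot: [2.421, 1.565, 2.69]
ft_force: [-0.4, -0.9, 0.7]
opening: 0.789
```

```bash
python3 -c "
from h import *
gc('C',33)
p,d=read_camera('wrist');cv2.imwrite('pics/w13.png',p)"
```

```text
tcp [ 559.03 -425.29  148.81] toolY [-0.27  0.96  0.  ] toolZ [ 0.96  0.27 -0.  ] shift [115.79  -6.38   1.39] J6 -2.583 op 75.0 t 39.95 F [-0.39 -0.94  0.67]
rotvec [-0.01 -0.   -0.  ]
```

View pics/w13.png

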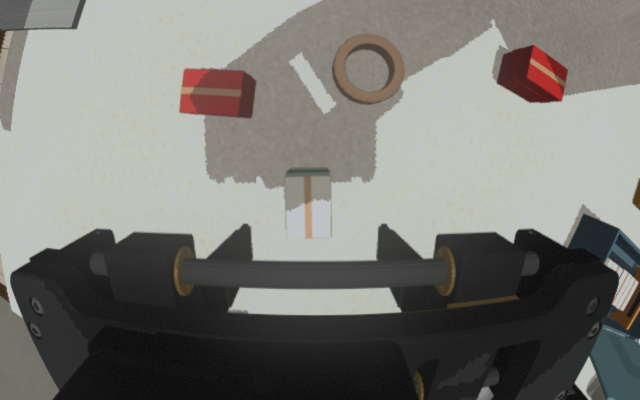

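Request:
servo_tool(steps="10 -6 1 0 0 0 75;35 0 0 0 0 0 75;35 0 0 0 0 0 75;25 0 0 0 0 0 75;10 0 0 0 0 0 75;1 0 0 0 0 0 75;0 0 0 0 0 0 75;0 0 0 0 0 0 75")

```text
t: 40.8
eef_pos: [563.2, -433.6, 29.9]
tcp_rot: [-2.029, 1.569, -1.759]
ft_force: [-0.3, 0.2, -0.4]
opening: 0.79
```

```bash
python3 -c "
from h import *
gc('C',33)"
```

```text
tcp [ 563.24 -433.55   29.89] toolY [-0.27  0.96 -0.  ] toolZ [ 0.96  0.27 -0.  ] shift [-3.11  3.11 -0.95] J6 -2.587 op 75.2 t 40.8 F [-0.3   0.22 -0.43]
rotvec [-0.01 -0.    0.  ]
```

Request:
servo_tool(steps="-3 3 -1 -0.01 0 0 0;0 0 0 0 0 0 0;0 0 0 0 0 0 0;0 0 0 0 0 0 0;0 0 0 0 0 0 0;0 0 0 0 0 0 0;0 0 0 0 0 0 0;-20 0 0 0 0 0 0")

```text
t: 41.6
eef_pos: [561.4, -430.6, 54.8]
tcp_rot: [-1.711, 1.568, -1.43]
ft_force: [-0.4, 0.8, -0.0]
opening: 0.418
```

```bash
python3 -c "
from h import *
go(0,45,150)"
```

```text
target [575.06 155.55 150.  ]
tcp [ 561.38 -430.62   54.81] toolY [-0.28  0.96 -0.  ] toolZ [ 0.96  0.28 -0.  ] shift [-96.73 559.21 175.4 ] J6 -2.597 op 39.8 t 41.6 F [-0.35  0.82 -0.04]
rotvec [0.42 0.   0.  ]
tub coords [  69.25 -537.22   54.81]
```

Request:
servo_tool(steps="-45 0 0 0.11 0 0 0;-45 0 0 0.11 0 0 0;-15 20 -10 0.1 0 0 0;0 45 -10 0.1 0 0 0;0 48 -8 0 0 0 0;0 48 -8 0 0 0 0;0 48 -8 0 0 0 0;0 48 -8 0 0 0 0")

```text
t: 42.4
eef_pos: [539.6, -169.0, 163.6]
tcp_rot: [-0.818, 1.565, -0.984]
ft_force: [0.6, 0.9, -0.7]
opening: 0.418
```

Request:
servo_tool(steps="0 48 -2 0 0 0 0;0 48 -2 0 0 0 0;0 48 -2 0 0 0 0;0 48 -2 0 0 0 0;0 40 0 0 0 0 0;0 25 0 0 0 0 0;0 0 0 0 0 0 0;0 0 0 0 0 0 0")

```text
t: 43.2
eef_pos: [572.7, 101.9, 162.7]
tcp_rot: [-0.732, 1.565, -0.892]
ft_force: [0.1, -0.9, 0.4]
opening: 0.412
```

```bash
python3 -c "
from h import *
go(0,45,120)"
```

```text
target [575.06 155.55 120.  ]
tcp [572.72 101.93 162.66] toolY [ 0.16  0.99 -0.  ] toolZ [ 0.99 -0.16  0.  ] shift [42.41 53.49 -6.44] J6 -1.342 op 39.2 t 43.2 F [ 0.12 -0.88  0.37]
rotvec [-0.02  0.    0.  ]
tub coords [  5.26  -8.42 162.66]
```

Request:
servo_tool(steps="0 35 -4 -0.02 0 0 0;0 19 0 0 0 0 0;10 0 0 0 0 0 0;20 0 0 0 0 0 0;10 0 0 0 0 0 0;0 0 0 0 0 0 0;0 0 0 0 0 0 0;0 0 0 0 0 0 0")

```text
t: 44.0
eef_pos: [577.5, 147.9, 120.3]
tcp_rot: [-1.024, 1.564, -1.172]
ft_force: [-1.3, 0.7, -0.9]
opening: 0.421
```

```bash
python3 -c "
from h import *
go(0,45,39)
p,d=read_camera('wrist');cv2.imwrite('pics/w14.png',p)"
```

```text
target [575.06 155.55  39.  ]
tcp [577.51 147.88 120.32] toolY [ 0.15  0.99 -0.01] toolZ [ 0.99 -0.15  0.  ] shift [81.27  7.69 -3.84] J6 -1.274 op 40.0 t 44.0 F [-1.25  0.72 -0.9 ]
rotvec [-0.01  0.    0.01]
tub coords [  3.51  37.76 120.32]
```

View pics/w14.png

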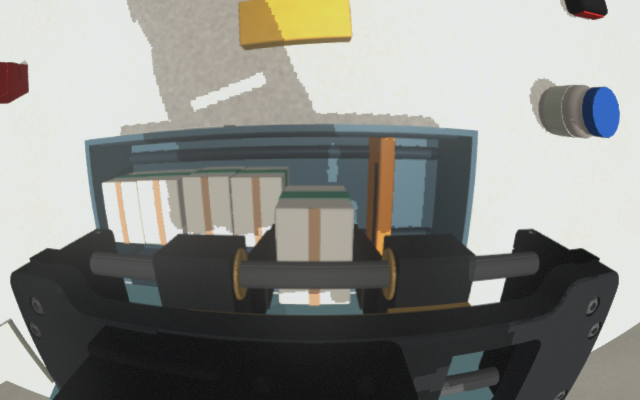

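Request:
servo_tool(steps="0 8 -4 -0.01 0 0.01 0;0 0 0 0 0 0 0;0 0 0 0 0 0 0;15 0 0 0 0 0 0;20 0 0 0 0 0 0;0 0 0 0 0 0 0;0 0 0 0 0 0 0;0 0 0 0 0 0 0")

```text
t: 44.85
eef_pos: [576.1, 158.2, 88.2]
tcp_rot: [0.649, 1.56, 0.514]
ft_force: [-0.1, -0.1, -1.2]
opening: 0.418
```

```bash
python3 -c "
from h import *
go(0,45,39)"
```

```text
target [575.06 155.55  39.  ]
tcp [576.08 158.2   88.16] toolY [0.14 0.99 0.01] toolZ [ 0.99 -0.14  0.01] shift [49.13 -3.09 -1.09] J6 -1.284 op 39.8 t 44.85 F [-0.13 -0.05 -1.24]
rotvec [ 0.01  0.01 -0.01]
tub coords [ 0.64 47.77 88.16]
```

Request:
servo_tool(steps="0 -3 0 0 0.01 -0.01 0;15 0 0 0 0 0 0;15 0 0 0 0 0 0;10 0 0 0 0 0 0;5 0 0 0 0 0 0;0 0 0 0 0 0 0;0 0 0 0 0 0 0;0 0 0 0 0 0 0")

```text
t: 45.65
eef_pos: [577.0, 155.0, 42.0]
tcp_rot: [-0.937, 1.567, -1.072]
ft_force: [0.4, 0.4, -2.0]
opening: 0.417
```

```bash
python3 -c "
from h import *
go(0,45,39)"
```

```text
target [575.06 155.55  39.  ]
tcp [577.01 155.02  42.03] toolY [ 0.14  0.99 -0.  ] toolZ [ 0.99 -0.14  0.  ] shift [ 3.03  0.26 -2.01] J6 -1.277 op 39.6 t 45.65 F [ 0.43  0.38 -1.97]
rotvec [0.01 0.   0.  ]
tub coords [ 2.01 44.76 42.03]
```

Request:
servo_tool(steps="3 0 -2 0 0 0 0;1 0 0 0 0 0 0;0 0 0 0 0 0 0;0 0 0 0 0 0 45;0 0 0 0 0 0 45;0 0 0 0 0 0 45;0 0 0 0 0 0 45;0 0 0 0 0 0 45")

```text
t: 46.45
eef_pos: [577.6, 155.0, 41.5]
tcp_rot: [-0.182, 1.561, -0.317]
ft_force: [0.1, 0.1, 0.1]
opening: 0.478
```

Request:
servo_tool(steps="-20 0 0 0 0 0 45;-30 0 0 0 0 0 45;-40 0 0 0 0 0 45;-20 0 0 0 0 0 0;0 40 0 0 0 0 0;0 40 0 0 0 0 0;0 10 0 0 0 0 0;0 0 0 0 0 0 0")

```text
t: 47.25
eef_pos: [588.9, 246.4, 155.3]
tcp_rot: [-0.225, 1.563, -0.362]
ft_force: [-0.6, 0.4, 0.7]
opening: 0.104
```

```bash
python3 -c "
from h import *
go(0,126,36)
p,d=read_camera('wrist');cv2.imwrite('pics/w15.png',p)"
```

```text
target [586.5  235.74  36.  ]
tcp [588.88 246.45 155.31] toolY [ 0.14  0.99 -0.  ] toolZ [ 0.99 -0.14  0.01] shift [119.32 -10.72  -1.83] J6 -1.135 op 9.9 t 47.25 F [-0.61  0.36  0.75]
rotvec [0.   0.01 0.  ]
tub coords [  0.85 136.94 155.31]
```

View pics/w15.png

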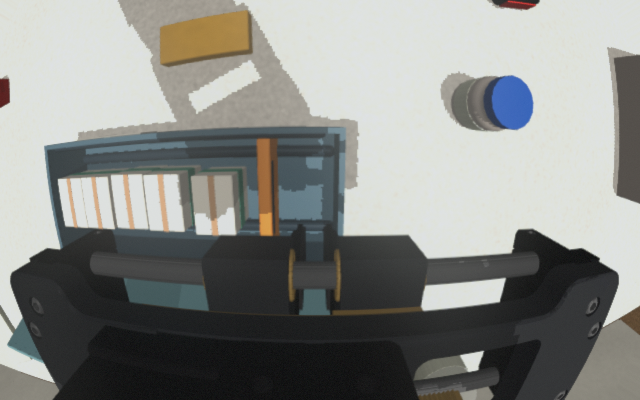

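Request:
servo_tool(steps="0 -11 -2 0 0 0 0;20 0 0 0 0 0 0;30 0 0 0 0 0 0;30 0 0 0 0 0 0;25 0 0 0 0 0 0;10 0 0 0 0 0 0;0 0 0 0 0 0 0;0 0 0 0 0 0 0")

```text
t: 48.1
eef_pos: [584.8, 221.5, 38.2]
tcp_rot: [-0.495, 1.563, -0.641]
ft_force: [-0.7, -0.6, 0.1]
opening: 0.008
```

```bash
python3 -c "
from h import *
go(0,68.5,36)"
```

```text
target [578.38 178.81  36.  ]
tcp [584.76 221.46  38.17] toolY [ 0.15  0.99 -0.  ] toolZ [ 0.99 -0.15  0.01] shift [  2.32 -43.12  -0.14] J6 -1.159 op 0.8 t 48.1 F [-0.72 -0.57  0.05]
rotvec [-0.    0.01  0.  ]
tub coords [  0.3  111.63  38.17]
```

Request:
servo_tool(steps="0 -4 0 0 0.01 0 0;0 -6 0 0 0 0 0;0 -6 0 0 0 0 0;0 -6 0 0 0 0 0;0 -5 0 0 0 0 0;0 -4 0 0 0 0 0;0 -3 0 0 0 0 0;0 0 0 0 0 0 0")

```text
t: 48.9
eef_pos: [580.7, 186.0, 41.9]
tcp_rot: [0.207, 1.57, 0.061]
ft_force: [1.1, 3.0, 0.3]
opening: 0.005
```

```bash
python3 -c "
from h import *
go(0,68.5,36)"
```

```text
target [578.38 178.81  36.  ]
tcp [580.73 186.03  41.91] toolY [0.15 0.99 0.  ] toolZ [ 0.99 -0.15  0.  ] shift [ 5.9  -7.49 -1.29] J6 -1.223 op 0.5 t 48.9 F [1.08 2.97 0.32]
rotvec [-0.  0. -0.]
tub coords [ 1.31 75.98 41.91]
```

Now gently in small steps.

Request:
servo_tool(steps="0 -3 -1 0 0 0 0;0 -2 0 0 0 0 0;0 -2 0 0 0 0 0;0 -1 0 0 0 0 0;0 -1 0 0 0 0 0;0 -1 0 0 0 0 0;0 -1 0 0 0 0 0;0 0 0 0 0 0 0")

```text
t: 49.7
eef_pos: [579.1, 177.0, 42.1]
tcp_rot: [0.622, 1.566, 0.477]
ft_force: [0.0, 2.9, -1.5]
opening: 0.005
```

```bash
python3 -c "
from h import *
go(0,68.5,36)
p,d=read_camera('wrist');cv2.imwrite('pics/w16.png',p)"
```

```text
target [578.38 178.81  36.  ]
tcp [579.09 177.04  42.14] toolY [0.14 0.99 0.  ] toolZ [ 0.99 -0.14  0.  ] shift [ 6.14  1.64 -0.99] J6 -1.24 op 0.4 t 49.7 F [ 0.03  2.88 -1.5 ]
rotvec [-0.  0. -0.]
tub coords [ 0.96 66.84 42.14]
```

View pics/w16.png

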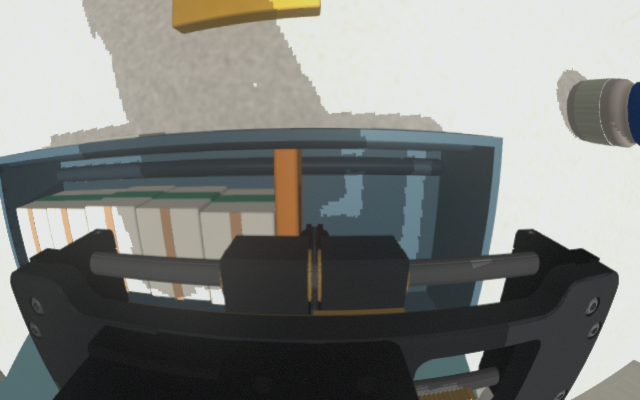

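Request:
servo_tool(steps="0 -1 0 0 0 0 0;0 -1 0 0 0 0 0;0 -1 0 0 0 0 0;0 -1 0 0 0 0 0;0 -1 0 0 0 0 0;0 -1 0 0 0 0 0;0 0 0 0 0 0 0;0 0 0 0 0 0 0")

```text
t: 50.55
eef_pos: [579.1, 177.1, 42.3]
tcp_rot: [0.965, 1.558, 0.82]
ft_force: [0.5, 1.6, -1.8]
opening: 0.008
```

```bash
python3 -c "
from h import *
go(0,68.5,36)"
```

```text
target [578.38 178.81  36.  ]
tcp [579.14 177.07  42.27] toolY [0.14 0.99 0.01] toolZ [ 0.99 -0.14  0.01] shift [ 6.28  1.55 -1.06] J6 -1.25 op 0.7 t 50.55 F [ 0.49  1.57 -1.77]
rotvec [-0.    0.01 -0.01]
tub coords [ 1.01 66.88 42.27]
```

Request:
servo_tool(steps="0 -2 0 0 0 0 0;0 -2 0 0 0 0 0;0 -2 0 0 0 0 0;0 -2 0 0 0 0 0;0 -2 0 0 0 0 0;0 -2 0 0 0 0 0;0 -2 0 0 0 0 0;0 -2 0 0 0 0 0")

```text
t: 51.35
eef_pos: [579.4, 177.1, 42.5]
tcp_rot: [1.126, 1.535, 0.977]
ft_force: [0.9, 20.9, -4.8]
opening: 0.007
```

```bash
python3 -c "
from h import *
go(0,68.5,36)"
```

```text
target [578.38 178.81  36.  ]
tcp [579.39 177.08  42.5 ] toolY [0.15 0.99 0.03] toolZ [ 0.99 -0.15  0.02] shift [ 6.52  1.36 -1.36] J6 -1.278 op 0.7 t 51.35 F [ 0.93 20.93 -4.77]
rotvec [-0.01  0.02 -0.03]
tub coords [ 1.25 66.92 42.5 ]
```

Request:
servo_tool(steps="0 3 0 0 0 0 0;0 4 0 0 0.01 -0.02 0;-20 3 0 0 0 0 0;-40 0 0 0 0 0 0;-50 0 0 0 0 0 0;-50 0 0 0 0 0 0;-40 30 -20 0 0 0 0;0 30 -20 0 0 0 0")

```text
t: 52.15
eef_pos: [550.8, 243.1, 246.6]
tcp_rot: [1.327, 1.565, 1.172]
ft_force: [0.3, -0.1, -0.2]
opening: 0.009
```

```bash
python3 -c "
from h import *
go(0,0,300)
for n in ('wrist','top','scene'):
    p,d=read_camera(n);cv2.imwrite('pics/a_'+n+'.png',p)
    if n=='top':
        cv2.imwrite('pics/t17.png',cv2.resize(p[120:260,220:480],None,fx=3,fy=3)); np.save('top17.npy',d)"
```

```text
target [568.7 111.  300. ]
tcp [550.84 243.1  246.56] toolY [0.15 0.99 0.01] toolZ [ 0.99 -0.15  0.  ] shift [ -54.09 -127.48   38.05] J6 -1.114 op 0.9 t 52.15 F [ 0.29 -0.07 -0.18]
rotvec [-0.01  0.   -0.01]
tub coords [-36.34 128.25 246.56]
```

View pics/a_wrist.png

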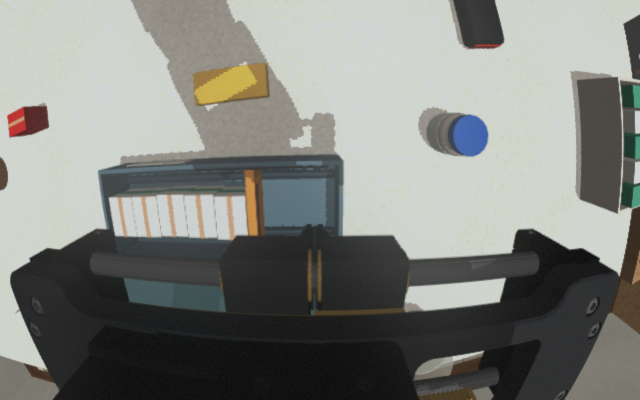

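View pics/t17.png

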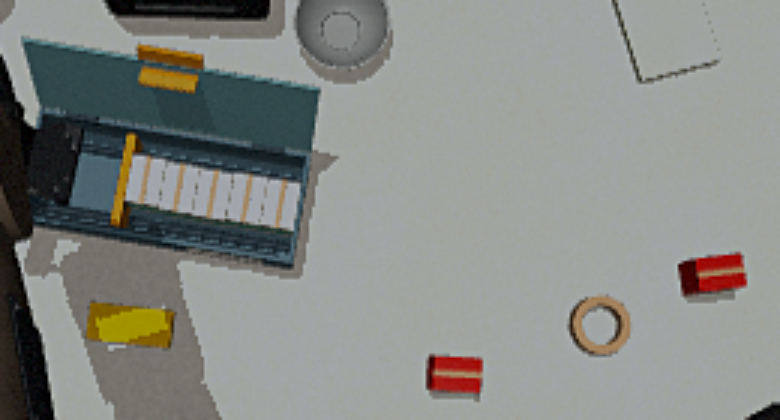

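View pics/a_scene.png

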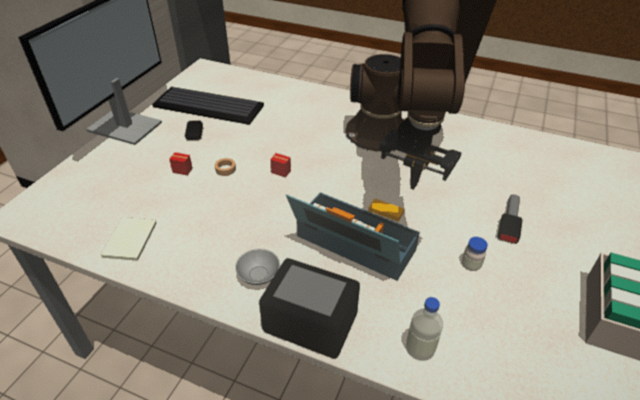

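```bash
python3 - <<'E'
from h import *
c=get_calibration("top"); im=cv2.imread("pics/a_top.png"); d=np.load("top17.npy"); X=cloud(d,c)
T=np.stack([(X[...,:2]-TO)@EX,(X[...,:2]-TO)@EY,X[...,2]],-1)
hsv=cv2.cvtColor(im,cv2.COLOR_BGR2HSV)
o=cv2.inRange(hsv,(8,150,80),(24,255,255))>0
box=(abs(T[...,0])<60)&(abs(T[...,1])<155)
q=T[o&box&(abs(T[...,2]-62)<3)&(T[...,1]<75)&(T[...,1]>40)]; print("div",np.percentile(q,[5,50,95],axis=0))
q=T[box&(abs(T[...,2]-65)<4)&(abs(T[...,0])<45)&(T[...,1]<60)]; print("cart",np.percentile(q,[1,50,99],axis=0))
L=(T[...,2]>85)&(T[...,2]<230)&(T[...,0]>50)&(T[...,0]<150)&(abs(T[...,1])<155); q=T[L]; k=np.polyfit(q[:,2]-75,q[:,0],1); print("lid",k,np.pi/2+np.arctan(k[0]),q.max(0))
q=T[o&(T[...,2]>100)]; print("orange hi",np.percentile(q,[5,50,95],axis=0))
for z in range(90,215,20):
    q=T[L&(abs(T[...,2]-z)<6)]; print(z,len(q),np.median(q[:,0]) if len(q) else None)
E
```

```text
div [[-50.22  46.    59.25]
 [ -2.43  50.96  61.65]
 [ 46.64  56.    64.67]]
cart [[ -32.96 -152.55   61.14]
 [   0.3   -48.65   64.58]
 [  29.63   54.26   68.81]]
lid [ 0.33 64.99] 1.8895835008466553 [119.42 154.27 221.88]
orange hi [[ 83.93 -28.52 187.65]
 [101.94  -0.11 198.3 ]
 [116.83  28.74 217.8 ]]
90 168 69.2143123449604
110 184 76.32896909036245
130 190 83.51168939747996
150 198 90.3617034793636
170 172 97.37521171368701
190 328 104.0460052028737
210 61 112.02233929581168
```

```bash
python3 -c "
from h import *
go(145,0,250)"
```

```text
target [712.25  90.52 250.  ]
tcp [548.77 243.87 241.85] toolY [0.15 0.99 0.  ] toolZ [ 0.99 -0.15 -0.01] shift [  -9.4  -127.15  184.53] J6 -1.117 op -0.1 t 52.3 F [-0.   -0.26  0.66]
rotvec [-0.01 -0.01 -0.  ]
tub coords [-38.49 128.72 241.85]
```

Request:
servo_tool(steps="-20 -10 0 0 0 0 0;-10 -40 20 -0.01 0 0 0;0 -45 40 0 0 0 0;0 -30 45 0 0 0 0;0 -5 45 0 0 0 0;0 0 30 0 0 0 0;0 0 0 0 0 0 0;0 0 0 0 0 0 0")

```text
t: 53.1
eef_pos: [704.1, 84.4, 264.5]
tcp_rot: [-2.772, 1.554, -2.915]
ft_force: [0.3, 0.3, -0.0]
opening: 0.005
```

```bash
python3 -c "
from h import *
go(145,0,165)
p,d=read_camera('scene');cv2.imwrite('pics/s18.png',cv2.resize(p[80:340,180:520],None,fx=2.2,fy=2.2))"
```

```text
target [712.25  90.52 165.  ]
tcp [704.15  84.45 264.49] toolY [ 0.14  0.99 -0.01] toolZ [ 0.99 -0.14 -0.02] shift [99.33  7.76  8.67] J6 -1.399 op 0.5 t 53.1 F [ 0.26  0.27 -0.03]
rotvec [-0.   -0.02  0.01]
tub coords [137.84  -7.15 264.49]
```

View pics/s18.png

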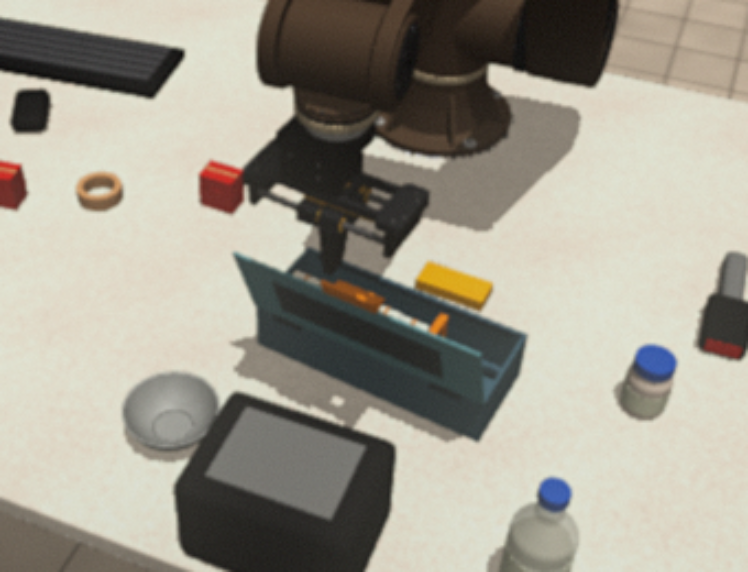

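Request:
servo_tool(steps="0 7 12 0 -0.02 0.01 0;0 0 0 0 0 0 0;30 0 0 0 0 0 0;35 0 0 0 0 0 0;25 0 0 0 0 0 0;5 0 0 0 0 0 0;0 0 0 0 0 0 0;0 0 0 0 0 0 0")

```text
t: 53.95
eef_pos: [716.5, 94.0, 171.9]
tcp_rot: [0.435, 1.557, 0.296]
ft_force: [-1.0, 1.1, -0.2]
opening: 0.005
```

```bash
python3 -c "
from h import *
go(145,0,165)"
```

```text
target [712.25  90.52 165.  ]
tcp [716.51  94.01 171.94] toolY [0.14 0.99 0.01] toolZ [ 0.99 -0.14  0.01] shift [ 6.87 -4.09 -3.83] J6 -1.396 op 0.4 t 53.95 F [-0.97  1.11 -0.2 ]
rotvec [ 0.    0.01 -0.01]
tub coords [148.73   4.06 171.94]
```

Request:
servo_tool(steps="5 -2 -15 0 0.01 0 0;0 -2 -15 0 0 0 0;0 0 -10 0 0 0 0;0 0 -10 0 0 0 0;0 0 -10 0 0 0 0;0 0 -10 0 0 0 0;0 0 -10 0 0 0 0;0 0 -10 0 0 0 0")

```text
t: 54.75
eef_pos: [626.7, 103.4, 174.0]
tcp_rot: [0.445, 1.551, 0.307]
ft_force: [1.8, 0.4, -1.2]
opening: 0.001
```

```bash
python3 -c "
from h import *
go(0,0,165)"
```

```text
target [568.7 111.  165. ]
tcp [626.69 103.41 174.03] toolY [0.14 0.99 0.01] toolZ [ 0.99 -0.14  0.02] shift [  7.98  -0.53 -58.64] J6 -1.379 op 0.1 t 54.75 F [ 1.81  0.37 -1.23]
rotvec [ 0.    0.02 -0.01]
tub coords [ 58.48   0.68 174.03]
```

Request:
servo_tool(steps="1 0 -10 0 0.02 -0.01 0;1 0 -10 0 0 0 0;1 0 -10 0 0 0 0;1 0 -10 0 0 0 0;1 0 -10 0 0 0 0;1 0 -10 0 0 0 0;1 0 -10 0 0 0 0;1 0 -10 0 0 0 0")

```text
t: 55.55
eef_pos: [539.7, 115.5, 165.1]
tcp_rot: [-2.696, 1.564, -2.834]
ft_force: [-0.1, 0.3, 0.0]
opening: 0.003
```

```bash
python3 -c "
from h import *
go(-50,0,165)
p,d=read_camera('scene');cv2.imwrite('pics/s19.png',cv2.resize(p[80:340,180:520],None,fx=2.2,fy=2.2))"
```

```text
target [519.2  118.06 165.  ]
tcp [539.66 115.45 165.07] toolY [ 0.14  0.99 -0.  ] toolZ [ 0.99 -0.14 -0.01] shift [  0.19  -0.22 -20.62] J6 -1.34 op 0.2 t 55.55 F [-0.13  0.31  0.  ]
rotvec [ 0.   -0.01  0.  ]
tub coords [-29.38   0.3  165.07]
```

View pics/s19.png

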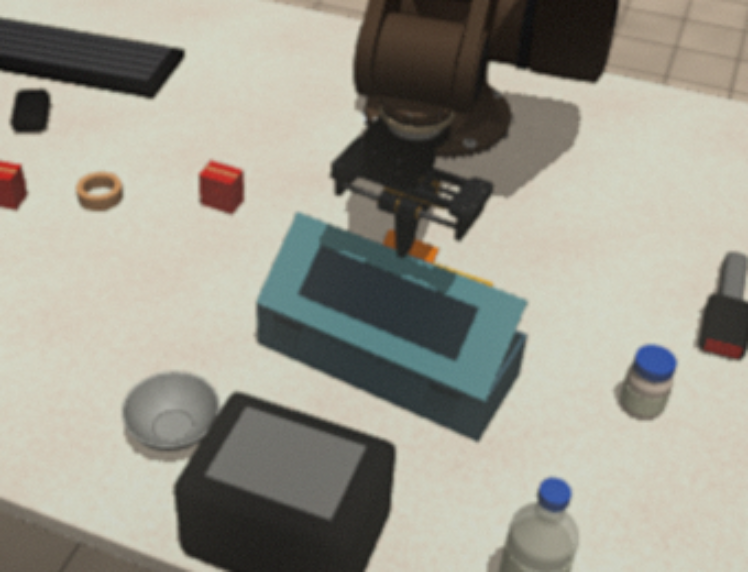

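Request:
servo_tool(steps="0 0 -20 0 -0.01 0 0;0 0 -18 0 0 0 0;0 0 0 0 0 0 0;0 0 0 0 0 0 0;0 0 0 0 0 0 0;0 0 0 0 0 0 0;0 0 0 0 0 0 0;0 0 0 0 0 0 0")

```text
t: 56.4
eef_pos: [500.7, 120.8, 165.0]
tcp_rot: [-0.617, 1.566, -0.755]
ft_force: [0.1, -0.1, -0.5]
opening: 0.004
```

Request:
servo_tool(steps="0 0 0 0 0 0 0;0 0 0 0 0 0 0;0 0 0 0 0 0 0;0 0 0 0 0 0 0;0 0 0 0 0 0 0;0 0 0 0 0 0 0;0 0 0 0 0 0 0;0 0 0 0 0 0 0")

```text
t: 57.2
eef_pos: [500.9, 120.7, 164.8]
tcp_rot: [-0.668, 1.566, -0.806]
ft_force: [0.2, 0.0, 0.2]
opening: 0.003
```

Request:
servo_tool(steps="0 0 0 0 0 0 0;0 0 0 0 0 0 0;0 0 0 0 0 0 0;0 0 0 0 0 0 0;0 0 0 0 0 0 0;0 0 0 0 0 0 0;0 0 0 0 0 0 0;0 0 0 0 0 0 0")

```text
t: 58.0
eef_pos: [500.9, 120.7, 164.8]
tcp_rot: [-0.657, 1.566, -0.795]
ft_force: [0.2, 0.7, 1.0]
opening: 0.001
```

```bash
python3 -c "
from h import *
go(-68,0,110)
p,d=read_camera('scene');cv2.imwrite('pics/s20.png',cv2.resize(p[80:340,180:520],None,fx=2.2,fy=2.2))
p,d=read_camera('wrist');cv2.imwrite('pics/w20.png',p)"
```

```text
target [501.38 120.6  110.  ]
tcp [500.9  120.74 164.82] toolY [ 0.14  0.99 -0.  ] toolZ [ 0.99 -0.14  0.  ] shift [54.82  0.09  0.29] J6 -1.319 op 0.1 t 58.0 F [0.16 0.75 1.02]
rotvec [0. 0. 0.]
tub coords [-68.49   0.07 164.82]
```

View pics/s20.png

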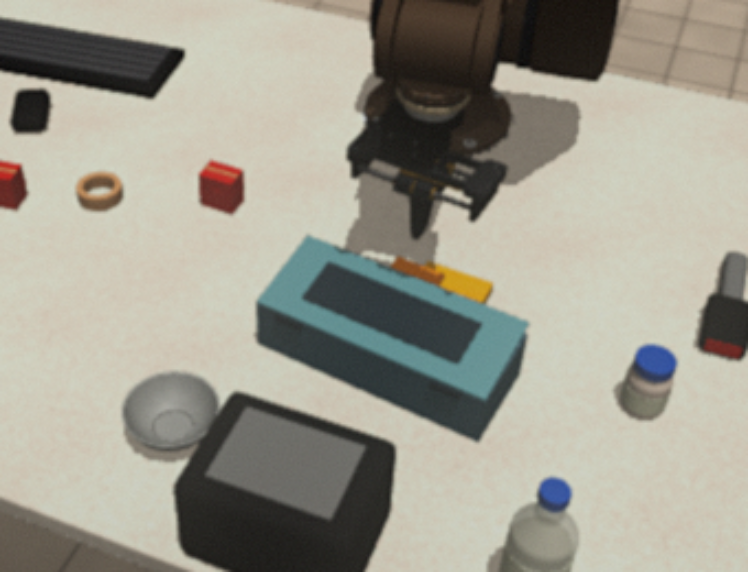

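View pics/w20.png

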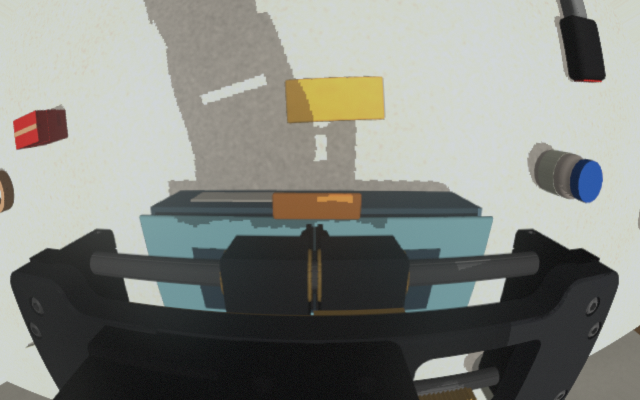

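Request:
servo_tool(steps="25 0 0 0 0 0 0;25 0 0 0 0 0 0;8 0 0 0 0 0 0;5 0 0 0 0 0 0;5 0 0 0 0 0 0;5 0 0 0 0 0 0;5 0 0 0 0 0 0;5 0 0 0 0 0 0")

```text
t: 58.9
eef_pos: [502.9, 120.8, 82.1]
tcp_rot: [-0.158, 1.562, -0.296]
ft_force: [-0.5, -0.4, 0.2]
opening: 0.003
```

```bash
python3 -c "
from h import *
go(-68,0,80)"
```

```text
target [501.38 120.6   80.  ]
tcp [502.88 120.79  82.12] toolY [ 0.14  0.99 -0.  ] toolZ [ 0.99 -0.14  0.01] shift [ 2.11 -0.39 -1.48] J6 -1.318 op 0.3 t 58.9 F [-0.49 -0.44  0.23]
rotvec [0.   0.01 0.  ]
tub coords [-66.54   0.4   82.12]
```

Request:
servo_tool(steps="3 0 0 0 0 0 0;3 0 0 0 0 0 0;3 0 0 0 0 0 0;3 0 0 0 0 0 0;3 0 0 0 0 0 0;3 0 0 0 0 0 0;3 0 0 0 0 0 0;3 0 0 0 0 0 0")

```text
t: 59.7
eef_pos: [503.1, 120.8, 81.2]
tcp_rot: [0.043, 1.547, -0.093]
ft_force: [-14.8, -2.8, 47.7]
opening: 0.008
```

```bash
python3 -c "
from h import *
go(-68,0,80)"
```

```text
target [501.38 120.6   80.  ]
tcp [503.11 120.83  81.24] toolY [0.14 0.99 0.  ] toolZ [ 0.99 -0.14  0.02] shift [ 1.2  -0.45 -1.71] J6 -1.318 op 0.8 t 59.7 F [-14.82  -2.81  47.71]
rotvec [ 0.01  0.02 -0.  ]
tub coords [-66.32   0.46  81.24]
```

Request:
servo_tool(steps="-5 0 0 0 0 0 0;-20 0 0 0 0 0 0;-40 0 0 0 0 0 0;-40 0 -20 0 0 0 0;-30 0 -40 0 0 0 0;0 0 -40 0 0 0 0;0 0 0 0 0 0 0;0 0 0 0 0 0 0")

```text
t: 60.5
eef_pos: [399.8, 135.0, 220.3]
tcp_rot: [0.118, 1.538, -0.019]
ft_force: [0.2, 0.4, 0.2]
opening: 0.004
```

Request:
servo_tool(steps="0 -50 0 0 0 0 0;0 -50 0 0 0 0 0;0 -50 0 0 0 0 0;0 -50 0 0 0 0 0;0 -50 0 0 0 0 0;0 -50 0 0 0 0 0;0 -30 0 0 0 0 0;0 0 0 0 0 0 0")

```text
t: 61.3
eef_pos: [361.5, -200.4, 217.1]
tcp_rot: [0.087, 1.534, -0.043]
ft_force: [0.0, 0.1, 0.6]
opening: 0.005
```

```bash
python3 - <<'E'
from h import *
print(tool()[0])
c=get_calibration("top"); im,d=read_camera("top"); X=cloud(d,c)
cv2.imwrite('pics/t21.png',cv2.resize(im[120:260,220:480],None,fx=3,fy=3))
T=np.stack([(X[...,:2]-TO)@EX,(X[...,:2]-TO)@EY,X[...,2]],-1)
hsv=cv2.cvtColor(im,cv2.COLOR_BGR2HSV); o=cv2.inRange(hsv,(8,150,80),(24,255,255))>0
for lo,hi in ((-62,-45),(-10,10),(45,60)):
    q=T[(T[...,0]>lo)&(T[...,0]<hi)&(abs(T[...,1])<150)]; print(lo,np.percentile(q[:,2],[5,50,95]))
q=T[o&(T[...,2]>40)&(abs(T[...,0]+75)<20)&(abs(T[...,1])<60)]; print("lip",np.percentile(q,[5,50,95],axis=0))
p,d=read_camera('scene');cv2.imwrite('pics/s21.png',cv2.resize(p[80:340,180:520],None,fx=2.2,fy=2.2))
E
```

```text
[ 361.53 -200.42  217.11]
-62 [76.75 80.35 84.07]
-10 [76.76 80.78 85.12]
45 [75.99 80.02 84.51]
lip [[-84.8  -31.66  77.9 ]
 [-75.74  -1.16  81.11]
 [-66.58  30.79  84.89]]
```

View pics/s21.png

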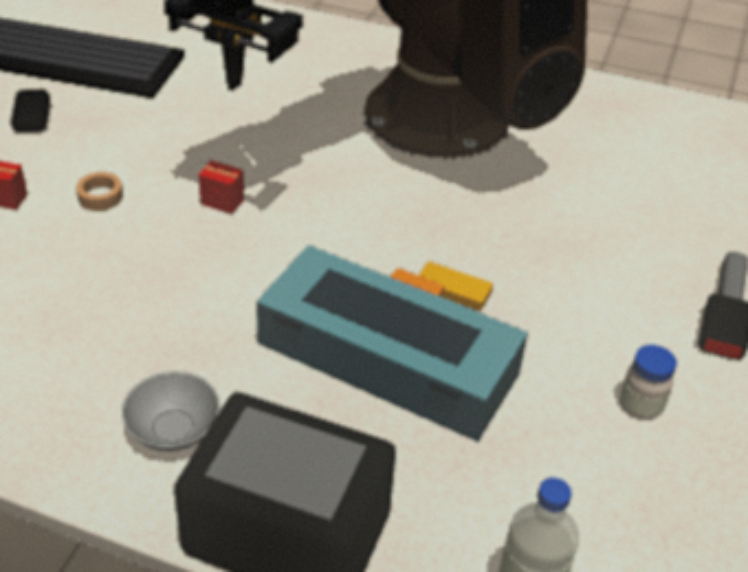

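View pics/t21.png

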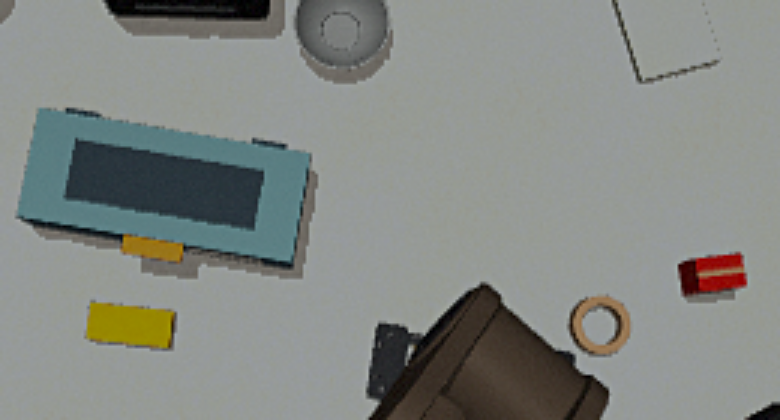

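Lid is flat at 80 mm front to back and latched, bystanders and reds are in place, arm is clear. Handing in.

```bash
python3 -c "
from h import *
print(order.job_done(), sensors.state()['t'])"
```

```text
the job is handed in; nothing more can be done
the job is handed in; nothing more can be done
```

All five white-and-green cartons are standing upright in one row in the tub, the divider holds them snug, and the lid is shut and latched. I handed the job in at about 61 s.

**Order:**
1. I slid the divider fully back.
2. I placed each carton and pushed it up to the stop end.
3. I fed the divider forward until it stopped moving, with about 21 N at the wrist.
4. I swung the lid over and pressed its front edge down.

**Last checks:**
- **Row:** Before closing the lid, the divider's centre measured 51 mm along the tub, exactly where five snug cartons put it. No gaps showed in the pictures.
- **Lid:** It lies flat at 80 to 81 mm from front to back. It came down with little resistance, then met a hard stop.
- **Extra force:** A confirming push on that stop reached about 48 N at the fingertips, more than the 5 to 12 N a snap needs. It stayed well under the 120 N wrist limit.
- **Not seen directly:** I did not see the tab itself behind the rim. I take it as seated because the lid stayed flush after I let go.
- **Bystanders:** The jar, tape, label box and both red look-alikes show no movement in the pictures.

No check failed or disagreed.

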